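# Load the rod magazine of the solid sampler

### The arm

A 6-joint arm with a two-finger parallel gripper is mounted at the origin on the work surface. World frame = base frame: x ahead of the robot, y to its left, z up, the work surface at z = 0. Lengths are in m, angles in rad, forces in N, time in s.
With the tool pointing down it reaches from about 0.325 to 1 m from the base axis. Payload 5.1 kg.
Tool frame: the origin (TCP) lies between the finger pads, 19 mm behind the fingertips; this is the grasp point; z points along the fingers, y is the line along which they close (so a half turn about z gives the same grasp; the last joint's range is limited). The gripper opens to 85 mm and grips with 20 to 120 N. Pads are 22 mm wide; open, the fingers measure 114 mm over their backs; the gripper's body (76 mm by 85 mm) begins 54 mm behind the grasp point. The pads swing forward as they close: fully open they stand 13 mm farther back than shut.
Start: joints at [-1.319, 0.124, 1.65, -0, 1.367, -0.083], TCP at [0.214, -0.614, 0.25] pointing down, gripper open.
Joint ranges: [-2.61, 2.61], [-1.02, 2.33], [0.03, 2.71], [-1.35, 4.49], [0.32, 2.68], [-2.91, 2.91]. Speed limits (rad/s): [2.57, 2.57, 3.14, 3.14, 3.14, 3.14].

### API

Orientations are given as a unit quaternion [w, x, y, z].
In Python, from cell import get_obs, snapshot, camera_info, sign_off gives the robot as it stands.
- The arm moves only by the shell command python3 -m jog 'ROWS' [FORCE]. ROWS is text: rows parted by semicolons, each of 7 numbers parted by spaces: the opening, from 0 (shut) to 1 (fully open), then the shift along the world's x, y, z in cm, then the turn, a rotation vector about the world's x, y, z in degrees. A call has 1 to 5 rows; each row is the pose to reach, as a shift and turn from the pose commanded when the call began; what a row does not reach only later rows make up. A row lasts 1/8 s, in which the tool goes at most 62.5 mm and 10.7 degrees, less where a joint would pass 70% of its speed; a pose out of reach is approached as far as the arm can. A call with a gripper value outside its range is refused whole. The fingers move at their own pace and stop on an object; FORCE is the grip in N (left out, the last holds). Time passes only in rows, so rows that repeat a pose let the fingers close. It gives the time, the measured TCP pose, the force, the opening and the grip force at its end, in the units of the state.
- get_obs(): the state, without advancing time (a new reading comes with each control period).
- snapshot(name): name is "scene" or "top"; returns the picture (420x560x3 uint8, red, green, blue); there is no depth.
- camera_info(name): a dict with "fx", "fy", "cx", "cy" (pixels), "origin" and "attitude" of the camera in the world. Camera axes: x right, y down, z forward; pixel columns grow to the right and rows downward; lengths in m; the calibration is good to about 2 mm. A picture is of the moment at which its call begins. camera_info takes no time and is no camera call.
- sign_off(): hands the job in; it is judged then, once.
The state is a dict: "time_s": time; "joint_positions": joint angles; "joint_vel": joint speeds; "joint_torque": joint torques, N m; "tool_pos": TCP position; "ee_rot": TCP orientation; "wrist_force": force on the tool from outside, world axes, zero at the start; "moment": the same for the moment, N m; "gripper_width": opening from 0.0 (shut) to 1.0 (fully open); "grip_force": force on a finger pad.
Only numpy, scipy, OpenCV 4.12 (cv2) and the standard library are available. Lean on these libraries where they do the work, as an engineer would, in place of code of your own. Each camera call takes 0.05 s, during which the arm holds its last target. There are 200 camera calls.

### The job

Push the grooved metal magazine fully home in the recess of the sampler's loading base, its high end at the far end of the base, and put the rods waiting on the notched rest into the steel scoop with the others. Then pour all the rods together from the scoop, its lip held low over the magazine's plain ramp, so that they roll down into the grooves; roll or lift into a free groove any that stays on top, stand the empty scoop back on the bench, and last of all press the start key. Do not tip over or shove away the jar, bottle or beaker.

Things in the scene. Friction and masses are not known exactly. Their poses are not given: they have to be found in the camera images.
- dock: White loading base, fixed, 210 x 155 x 40 mm high. Origin on the bench under the centre of its recess; x to its far end (away from the robot), y to the side with the key. Recess 160 (x) x 72 (y) mm, open at the top. Position and yaw vary
- deck (a point): Centre of the recess at the height of the base's top face (40 mm above the bench); the axes of the base
- seat (a joint): Steel seat in the recess; slides stiffly down and stays (with the magazine on it a push of about 8 to 12 N moves it). 0: its top is 4 mm below the base's top face; 0.006: fully home, 10 mm below, the magazine's base plate then flush with the base's top face. Home is above 0.0045
- start_key (a joint): Travel of the start key, 0 to 0.006 m down (fully down takes 5 N, springs back)
- start_key_top (a point): Top centre of the round start key, 24 mm across, on the base's top face; press it straight down
- magazine: Aluminium wedge 156 (x) x 68 (y) mm, 0.3 kg; origin under its centre, x to its high end. Base plate 10 mm thick, 2 mm play all round in the recess; end walls 34 (low) and 48 mm tall. Top slopes up 10 deg to +x with six grooves across it, then a plain ramp. Dark side walls, outside 68 mm, inside 60 mm apart, 23 to 44 mm above the underside at mid-length: grip across them there, tool point 34 mm up
- lanes (a point): Frame on the magazine's sloping top: origin at the low end wall's inner face, mid-width; x up the slope, y across, z normal. Groove i (0..5): x = 20i to 20i+15 mm, 12 mm deep, 60 long; a rod in it lies flush, centre z -6, x about 20i+6. A rod on top: z about +6 or a little less. Ramp x = 115 to 152. Low end wall 10 mm above the top, side walls 8 mm
- scoop: Open steel scoop, 0.22 kg; origin on the bench, x to the handle, lip at -x. Inside from x -50 (lip) to 50 mm (back), 53 mm wide, side walls 20 high; floor falls 8 deg from lip (z 20) to back (z 6): rods laid across it (along y) roll to the back and stay, also if let go at x -30, 5 to 20 mm over the floor. Tipped lip-down over 8 deg they roll out. Stands on a foot at x -13 and its back wall
- lip (a point): Middle of the scoop's lip (edge of the floor), x = -50, z = 20 mm in the scoop
- handle (a point): Grip point on the scoop's black handle, an upright plate 12 mm thick (along the scoop's x), 36 mm wide (y), from 25 to 85 mm above the bench; this point is 68 mm up, at x = +62 mm
- rest: Rod rest, fixed, 172 (x) x 52 (y) mm; two notched rails along x, 37 mm clear between them, four places 42 mm apart along x (x = -63, -21, 21, 63 mm). Rods lie along y across the rails, centre 22 mm above the bench: grip a rod across the middle, fingers between the rails. Origin under its centre
- rod1: White ceramic rod, 12 mm diameter, 50 mm long, 24 g; origin at its centre, x along it. Starts on the rest; may be absent
- rod2: White ceramic rod, 12 mm diameter, 50 mm long, 24 g; origin at its centre, x along it. Starts on the rest; may be absent
- rod3: White ceramic rod, 12 mm diameter, 50 mm long, 24 g; origin at its centre, x along it. Starts on the rest; may be absent
- rod4: White ceramic rod, 12 mm diameter, 50 mm long, 24 g; origin at its centre, x along it. Starts on the rest; may be absent
- rod5: White ceramic rod, 12 mm diameter, 50 mm long, 24 g; origin at its centre, x along it. Starts lying in the scoop
- rod6: White ceramic rod, 12 mm diameter, 50 mm long, 24 g; origin at its centre, x along it. Starts lying in the scoop
- jar: Bystander: white-labelled glass jar, black cap, 44 mm across, 55 mm tall; origin under its centre
- bottle: Bystander: amber bottle, 52 mm across, 110 mm tall; origin under its centre
- beaker: Bystander: open glass beaker, 56 mm across, 55 mm tall; origin under its centre
Things that resemble listed ones, but are neither listed nor needed, are in the scene too. Leave any green or turquoise look-alike of the magazine alone.

How it is judged:
On the way, in this order (a step that is already met when the one before it is completed fails the run):
1. the magazine is fully home in the recess, high end at the far end, and every rod lies in the scoop (value of joint seat above 0.0045 m and horizontal distance between magazine and deck below 0.006 m and angle between the x axis of magazine and the x axis of dock, either way round below 0.08 rad and x of lanes in the frame of dock below 0 m and z of magazine in the frame of deck below -0.0075 m and angle between magazine's own z axis and vertical below 0.04 rad and x of rod1 in the frame of scoop between -0.05 and 0.052 m and y of rod1 in the frame of scoop between -0.03 and 0.03 m and z of rod1 in the frame of scoop between 0 and 0.045 m and x of rod2 in the frame of scoop between -0.05 and 0.052 m and y of rod2 in the frame of scoop between -0.03 and 0.03 m and z of rod2 in the frame of scoop between 0 and 0.045 m and x of rod3 in the frame of scoop between -0.05 and 0.052 m and y of rod3 in the frame of scoop between -0.03 and 0.03 m and z of rod3 in the frame of scoop between 0 and 0.045 m and x of rod4 in the frame of scoop between -0.05 and 0.052 m and y of rod4 in the frame of scoop between -0.03 and 0.03 m and z of rod4 in the frame of scoop between 0 and 0.045 m and x of rod5 in the frame of scoop between -0.05 and 0.052 m and y of rod5 in the frame of scoop between -0.03 and 0.03 m and z of rod5 in the frame of scoop between 0 and 0.045 m and x of rod6 in the frame of scoop between -0.05 and 0.052 m and y of rod6 in the frame of scoop between -0.03 and 0.03 m and z of rod6 in the frame of scoop between 0 and 0.045 m), for 0.2 s.
2. the scoop is tipped lip-down over the magazine, its lip within 50 mm of the magazine's top, and no rod is left in it (angle between scoop's own z axis and vertical above 0.17 rad and x of lip in the frame of lanes between 0 and 0.165 m and z of lip in the frame of lanes below 0.05 m and y of lip in the frame of lanes between -0.025 and 0.025 m and x of each of rod1, rod2, rod3, rod4, rod5, rod6 in the frame of scoop below -0.05 m), for 0.1 s.
3. with every rod down in a groove and the scoop standing on the bench, the start key is pressed (value of joint start_key above 0.004 m and x of rod1 in the frame of lanes between 0 and 0.118 m and y of rod1 in the frame of lanes between -0.012 and 0.012 m and z of each of rod1, rod2, rod3, rod4, rod5, rod6 in the frame of lanes below -0.003 m and angle between the x axis of each of rod1, rod2, rod3, rod4, rod5, rod6 and the y axis of lanes, either way round below 0.2 rad and x of rod2 in the frame of lanes between 0 and 0.118 m and y of rod2 in the frame of lanes between -0.012 and 0.012 m and x of rod3 in the frame of lanes between 0 and 0.118 m and y of rod3 in the frame of lanes between -0.012 and 0.012 m and x of rod4 in the frame of lanes between 0 and 0.118 m and y of rod4 in the frame of lanes between -0.012 and 0.012 m and x of rod5 in the frame of lanes between 0 and 0.118 m and y of rod5 in the frame of lanes between -0.012 and 0.012 m and x of rod6 in the frame of lanes between 0 and 0.118 m and y of rod6 in the frame of lanes between -0.012 and 0.012 m and angle between scoop's own z axis and vertical below 0.06 rad and height (world z) of scoop below 0.006 m), for 0.1 s.
At the end, for the whole second after the job is handed in: Magazine home (seat down over 4.5 mm, centred within 6 mm, high end far), every rod in a groove (centre over 3 mm below the sloping top, within 12 mm of mid-width and 0.2 rad), scoop standing on the bench (within 0.06 rad), key released, all at rest (value of joint seat above 0.0045 m and horizontal distance between magazine and deck below 0.006 m and angle between the x axis of magazine and the x axis of dock, either way round below 0.08 rad and x of lanes in the frame of dock below 0 m and z of magazine in the frame of deck below -0.0075 m and angle between magazine's own z axis and vertical below 0.04 rad and x of rod1 in the frame of lanes between 0 and 0.118 m and y of rod1 in the frame of lanes between -0.012 and 0.012 m and z of each of rod1, rod2, rod3, rod4, rod5, rod6 in the frame of lanes below -0.003 m and angle between the x axis of each of rod1, rod2, rod3, rod4, rod5, rod6 and the y axis of lanes, either way round below 0.2 rad and x of rod2 in the frame of lanes between 0 and 0.118 m and y of rod2 in the frame of lanes between -0.012 and 0.012 m and x of rod3 in the frame of lanes between 0 and 0.118 m and y of rod3 in the frame of lanes between -0.012 and 0.012 m and x of rod4 in the frame of lanes between 0 and 0.118 m and y of rod4 in the frame of lanes between -0.012 and 0.012 m and x of rod5 in the frame of lanes between 0 and 0.118 m and y of rod5 in the frame of lanes between -0.012 and 0.012 m and x of rod6 in the frame of lanes between 0 and 0.118 m and y of rod6 in the frame of lanes between -0.012 and 0.012 m and angle between scoop's own z axis and vertical below 0.06 rad and height (world z) of scoop below 0.006 m and value of joint start_key below 0.002 m and linear speed of each of scoop, magazine below 0.03 m/s and linear speed of each of rod1, rod2, rod3, rod4, rod5, rod6 below 0.04 m/s); the robot touches nothing.
It fails at once if the jar is tipped over or pushed more than 60 mm (angle between jar's own z axis and vertical above 0.6 rad or distance of jar from where it was at the start of the episode above 0.06 m).
It fails at once if the bottle is tipped over or pushed more than 60 mm (angle between bottle's own z axis and vertical above 0.6 rad or distance of bottle from where it was at the start of the episode above 0.06 m).
It fails at once if the beaker is tipped over or pushed more than 60 mm (angle between beaker's own z axis and vertical above 0.6 rad or distance of beaker from where it was at the start of the episode above 0.06 m).
Of rod1, rod2, rod3, rod4 only 2 to 4 are there at a start; the rules pass over those that are not, and their reading is None.
At some moment in a run one of magazine, scoop may be knocked a few centimetres aside while the robot is not near it.
It also fails if it takes over 210 s, if anything falls off the work surface, if the arm or the gripper's body presses on something with over 40 N, if the wrist force passes 120 N, or if a joint passes its speed limit or range.

## Working session

There is one attempt and no reset: what is moved stays moved. The work goes in short steps, Python scripts to look and compute and a shell command to move; the robot and the scene stay as the last step left them, time stands still between calls to the robot, and variables do not carry over. Pictures are saved under pics/ and viewed, at most 14 in all, crops included, and the job is handed in when it is done.

```bash
ls; mkdir -p pics; python3 - <<'E'
from cell import *
import cv2
for n in("scene","top"):
    im=snapshot(n); cv2.imwrite(f"pics/{n}0.png",cv2.resize(im[:,:,::-1],(800,600),interpolation=cv2.INTER_CUBIC)); cv2.imwrite(f"raw_{n}0.png",im[:,:,::-1])
    print(n,camera_info(n))
print(get_obs())
E
```

```text
pics
scene {'fx': 399.8396853634989, 'fy': 399.8396853634989, 'cx': 273.5364834530255, 'cy': 205.92763149209006, 'origin': array([1.03951497, 0.39347178, 0.71499922]), 'attitude': array([-0.17721431,  0.40786968,  0.82267802, -0.35417269])}
top {'fx': 384.3515707468839, 'fy': 384.3515707468839, 'cx': 277.945219016349, 'cy': 206.74642442134945, 'origin': array([3.18274191e-01, 2.05259476e-05, 1.05580971e+00]), 'attitude': array([-0.06673906,  0.71342548, -0.6951699 ,  0.05752205])}
{'time_s': 0.1, 'joint_positions': array([-1.31858362e+00,  1.24441427e-01,  1.65152262e+00,  4.52677141e-06,
        1.36753305e+00, -8.26061867e-02]), 'joint_vel': array([ 0.00095294, -0.00013616, -0.00341277,  0.00096657, -0.00044951,
        0.00050383]), 'joint_torque': array([ 4.79107348e-04, -4.24930716e+01, -3.66652966e+01, -1.12576613e-04,
        3.94700328e-03, -4.47350104e-06]), 'tool_pos': array([ 0.21342885, -0.61341237,  0.24888369]), 'ee_rot': array([-9.48987105e-04,  9.86019365e-01,  1.66628045e-01, -7.84463283e-05]), 'wrist_force': array([-0.18297714, -0.52919891,  0.95742845]), 'moment': array([ 0.02321279, -0.0079013 , -0.0189757 ]), 'grip_force': 0.0, 'gripper_width': 1.001396806282444}
```

View pics/scene0.png

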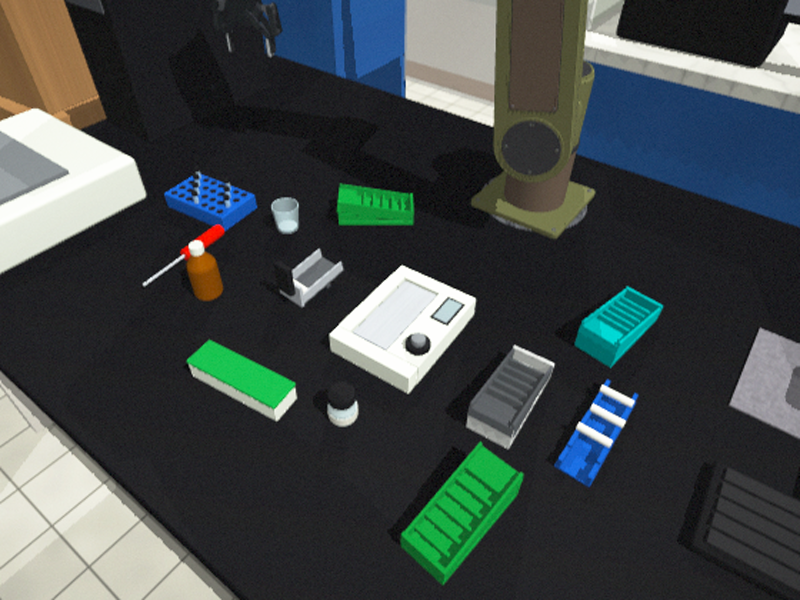

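View pics/top0.png

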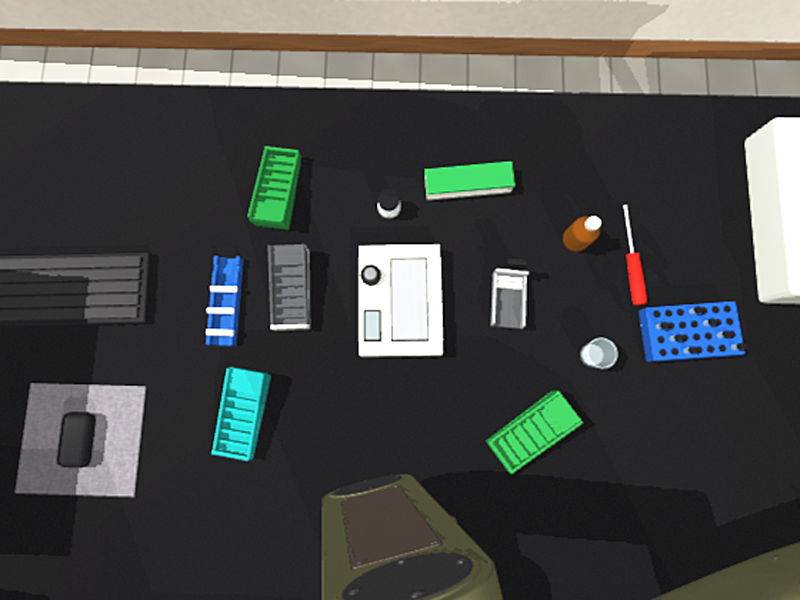

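Scene view (800x600 px): the white dock is at (403,328), the grey magazine at (510,395), the scoop at (310,277) with its black handle at (285,278), the rest at (598,432) with 3 rods, the jar at (342,403), the bottle at (205,272) and the beaker at (286,215).

Things that could be taken for the magazine in the top view are green (275,187), green (535,430), the green-topped block (470,180), turquoise (240,413) and the dark grooved tray (75,288). By the description I choose the aluminium one at (290,287) with dark side walls.

I'll check that choice in a close crop and measure at the same time.

```bash
cat > h.py <<'E'
from cell import *
import cv2, numpy as np
from scipy.spatial.transform import Rotation as R
def cam(n):
    c=camera_info(n); q=np.array(c["attitude"]); return c,R.from_quat(q[[1,2,3,0]]).as_matrix()
def ray(n,uv,z):
    c,M=cam(n); uv=np.atleast_2d(np.array(uv,float))
    d=np.c_[(uv[:,0]-c["cx"])/c["fx"],(uv[:,1]-c["cy"])/c["fy"],np.ones(len(uv))]@M.T
    o=np.array(c["origin"]); return o+d*((z-o[2])/d[:,2])[:,None]
def proj(n,p):
    c,M=cam(n); q=(np.atleast_2d(p)-c["origin"])@M; return np.c_[c["fx"]*q[:,0]/q[:,2]+c["cx"],c["fy"]*q[:,1]/q[:,2]+c["cy"]]
def blobs(mask,roi,amin=20):
    m=np.zeros(mask.shape,np.uint8); x0,y0,x1,y1=roi; m[y0:y1,x0:x1]=mask[y0:y1,x0:x1]
    cs,_=cv2.findContours(m,cv2.RETR_EXTERNAL,cv2.CHAIN_APPROX_NONE)
    return sorted([c for c in cs if cv2.contourArea(c)>=amin],key=cv2.contourArea,reverse=True)
def crop(im,roi,k,fn):
    x0,y0,x1,y1=roi; cv2.imwrite("pics/"+fn,cv2.resize(im[y0:y1,x0:x1],None,fx=k,fy=k,interpolation=cv2.INTER_CUBIC))
E
python3 - <<'E'
from h import *
t=cv2.imread("raw_top0.png"); s=cv2.imread("raw_scene0.png")
a=s[235:320,315:400]; b=s[170:215,185:245]; c=t[165:240,180:235]; d=t[180:235,335:380]
R_=lambda i:cv2.resize(i,(390,290),interpolation=cv2.INTER_CUBIC)
cv2.imwrite("pics/crop1.png",np.vstack([np.hstack([R_(a),R_(b)]),np.hstack([R_(c),R_(d)])]))
hsv=cv2.cvtColor(t,cv2.COLOR_BGR2HSV)
white=((hsv[:,:,2]>165)&(hsv[:,:,1]<60)).astype(np.uint8)
blue=((hsv[:,:,0]>100)&(hsv[:,:,0]<125)&(hsv[:,:,1]>120)&(hsv[:,:,2]>80)).astype(np.uint8)
def rect(n,c,z):
    r=cv2.minAreaRect(c); P=ray("top",cv2.boxPoints(r),z); print(n,"ctr",P.mean(0).round(4),"sides",[np.linalg.norm(P[i]-P[(i+1)%4]).round(4) for i in range(2)],"yaws",[np.degrees(np.arctan2(*(P[i+1]-P[i])[[1,0]])).round(1) for i in range(2)], r[0])
for c in blobs(white,(240,160,320,260),300)[:1]: rect("dock",c,.04)
for c in blobs(white,(135,180,180,245)): rect("rod",c,.025)
for c in blobs(blue,(135,170,180,250)): rect("rest",c,.022)
grey=((hsv[:,:,2]>45)&(hsv[:,:,1]<60)).astype(np.uint8)
grey=cv2.morphologyEx(grey,cv2.MORPH_CLOSE,np.ones((5,5)))
for c in blobs(grey,(183,160,225,240),100)[:1]: rect("mag",c,.042)
for c in blobs(grey,(335,180,375,240),100)[:1]: rect("scoop",c,.03)
E
```

```text
dock ctr [0.4932 0.0102 0.04  ] sides [np.float64(0.1583), np.float64(0.2093)] yaws [np.float64(-88.6), np.float64(-179.3)] (280.0, 209.5)
rod ctr [0.4646 0.3538 0.025 ] sides [np.float64(0.0519), np.float64(0.011)] yaws [np.float64(-88.6), np.float64(-175.5)] (153.5, 217.0)
rod ctr [0.4237 0.3503 0.025 ] sides [np.float64(0.0516), np.float64(0.0109)] yaws [np.float64(-88.5), np.float64(-175.5)] (153.5, 232.0)
rod ctr [0.5062 0.3504 0.025 ] sides [np.float64(0.0495), np.float64(0.0112)] yaws [np.float64(-88.6), np.float64(-175.5)] (156.0, 202.0)
rest ctr [0.4856 0.3472 0.022 ] sides [np.float64(0.1765), np.float64(0.0607)] yaws [np.float64(0.3), np.float64(-93.5)] (156.86553955078125, 210.11380004882812)
mag ctr [0.5112 0.221  0.042 ] sides [np.float64(0.0802), np.float64(0.1671)] yaws [np.float64(-87.4), np.float64(-175.7)] (201.89028930664062, 200.62466430664062)
scoop ctr [ 0.5112 -0.1959  0.03  ] sides [np.float64(0.1352), np.float64(0.0706)] yaws [np.float64(-3.3), np.float64(-91.9)] (356.2476806640625, 205.04156494140625)
```

View pics/crop1.png

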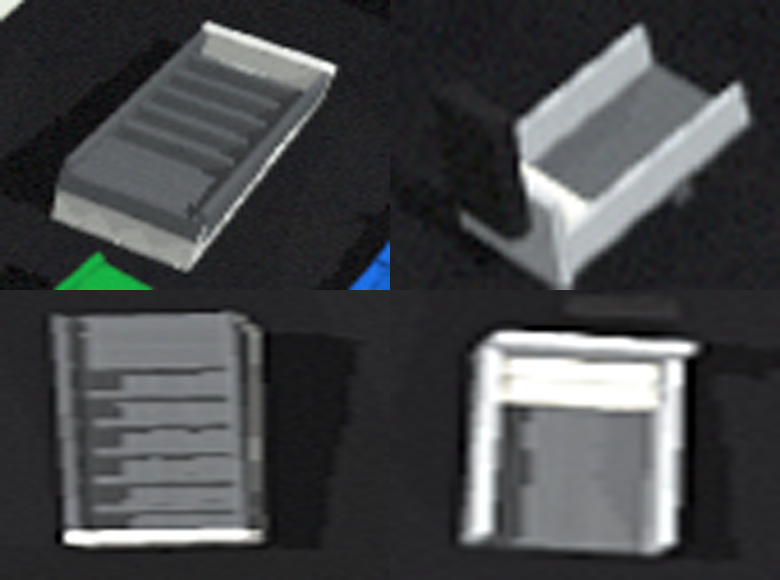

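The crop confirms the choice. The grey magazine has its ramp (high end) at +x already, and its bright low end wall faces the robot. The scoop holds two rods at its back, with the handle at +x. Three rods wait on the rest, so there are five in all. Next I'll measure the recess, key, low wall and scoop.

```bash
python3 - <<'E'
from h import *
t=cv2.imread("raw_top0.png").astype(int); g=t.sum(2)/3
print("row209",g[209,245:315].astype(int)); print("col287",g[165:255,287].astype(int))
print("scoop col357",g[180:235,357].astype(int)); print("scoop row215",g[215,340:375].astype(int))
print("mag row228",g[228,183:225].astype(int),"\ncol202",g[165:235,202].astype(int)); print("row 200",g[200,180:225].astype(int),"row 178",g[178,180:225].astype(int))
k=((g<130)).astype(np.uint8)
for c in blobs(k,(250,178,270,203)): 
    (u,v),r=cv2.minEnclosingCircle(c); print("key",ray("top",[(u,v)],.046),r,u,v)
E
```

```text
row209 [ 35  35  36  35  20  77 255 255 255 255 255 255 255 255 255 255 255 255
 255 255 255 255 255 255 255 255 255 255 219 211 253 250 249 248 248 248
 248 249 248 248 249 249 248 249 250 249 250 250 249 249 250 251 253 221
 243 255 255 255 255 255 255 255 255 255 139   2  20  27  28  29]
col287 [ 36  37  37  37  29   0 255 255 255 255 255 255 255 255 255 228 203 250
 251 249 249 249 249 249 249 249 249 249 249 248 249 249 249 249 249 249
 249 249 249 249 249 249 249 248 248 248 248 248 249 249 249 248 249 248
 249 248 249 249 248 249 249 249 249 249 249 249 249 249 250 250 252 255
 192  97 255 255 255 255 255 255 255 255 255 252  68   8  31  37  37  37]
scoop col357 [ 33  47  52  53  51  34  25   8 105 255 254 174 137 146 255 255 255 238
 255 255 255 252 143 120 127 129 128 128 128 128 129 130 128 129 129 129
 128 128 129 130 129 130 129 130 128 128 129 131 140  72  19  36  39  37
  39]
scoop row215 [ 35  37  28  42 154 254 220  87  74  78  73 110 132 130 131 127 126 129
 123 118 120 120 120 116 122 167 240 219  99  11  25  28  27  24  37]
mag row228 [ 41  40  41  41  33  11 255 2
[... 214 characters left out ...]
 126 126
 126 135  80  64 123 130 127 127 129 103  71 121 130 127 127 127 121  79
 122 130 128 126 126 130  95  99 124 129 127 128 128 112  75 119 128 127
 127 112 125  82 120 129 123 105 255 255 238 132  52  20  33  38]
row 200 [ 38  41  43  40  39  36  35  29  88 116  87  62  71  92 102  93  86  85
  85  86  86  85  79  74  75  76  82  84  82  78  74  72 112 113  66  95
  91  33  21  24  26  22  22  23  25] row 178 [ 37  37  38  37  37  37  29  65 125 107  67  70 111 130 127 127 128 126
 125 126 126 125 127 126 126 124 125 125 125 124 125 130 126  87  43 114
  96  11  21  23  24  22  22  23  22]
key [[0.53591157 0.06732269 0.046     ]] 6.995804786682129 259.1190490722656 192.26190185546875
```

```bash
python3 - <<'E'
from h import *
g=cv2.imread("raw_top0.png").astype(float).mean(2)
def cross(a,i0,i1,th,rev=False):
    r=range(i0,i1) if not rev else range(i1,i0,-1)
    s=-1 if rev else 1
    for i in r:
        if a[i]<th<=a[i+s]: return i+s*(th-a[i])/(a[i+s]-a[i])
def line(n,pts,z,ax):
    P=ray("top",pts,z); p=np.polyfit(P[:,ax],P[:,1-ax],1); print(n,"mean",P.mean(0).round(4),"slope deg",np.degrees(np.arctan(p[0])).round(2)); return P
rows=range(178,242,4); cols=range(258,305,4)
line("dockL",[(cross(g[r],240,256,140),r) for r in rows],.04,0)
line("dockR(-y)",[(cross(g[r],300,318,140,True),r) for r in rows],.04,0)
line("far",[(c,cross(g[:,c],160,176,140)) for c in cols],.04,1)
# recess dark lines
mn=lambda a,i0,i1:(lambda w:(w*np.arange(i0,i1)).sum()/w.sum())(np.clip(250-a[i0:i1],0,None)+1e-6)
line("recL",[(mn(g[r],270,277),r) for r in range(190,230,4)],.038,0)
line("recR",[(mn(g[r],295,302),r) for r in range(190,230,4)],.038,0)
line("recF",[(c,mn(g[:,c],176,184)) for c in range(278,296,3)],.038,1)
line("recN",[(c,mn(g[:,c],234,242)) for c in range(278,296,3)],.038,1)
# magazine low wall
print("lowwall ends",ray("top",[(188.6,228),(215,228)],.034))
line("lowwall inner",[(c,cross(g[:,c],222,229,190)) for c in range(191,213,3)],.034,1)
print("left edge",ray("top",[(187.3,178)],.055),ray("top",[(187.8,200)],.044),ray("top",[(188.6,228)],.034))
print("right wall top outer",ray("top",[(213,178)],.055),ray("top",[(213.6,200)],.044),ray("top",[(215,228)],.034))
print("scoop walls y",ray("top",[(343.8,215),(368.2,215)],.026),"lip",ray("top",[(357,228.6)],.02))
# scoop wall yaw
line("scoopL",[(cross(g[r],338,348,150),r) for r in range(200,226,3)],.03,0)
line("scoopR",[(cross(g[r],364,374,150,True),r) for r in range(200,226,3)],.03,0)
print("dock near L corner", ray("top",[(250,248)],.04))
E
```

```text
dockL mean [0.4939 0.0897 0.04  ] slope deg 2.2
dockR(-y) mean [ 0.4978 -0.0674  0.04  ] slope deg 2.4
far mean [0.5988 0.0128 0.04  ] slope deg -2.22
recL mean [0.4955 0.0276 0.038 ] slope deg 2.71
recR mean [ 0.4972 -0.0392  0.038 ] slope deg 2.62
recF mean [ 0.5715 -0.0028  0.038 ] slope deg -3.11
recN mean [ 0.4161 -0.0065  0.038 ] slope deg -2.03
lowwall ends [[0.43594136 0.25375709 0.034     ]
 [0.4377537  0.1828764  0.034     ]]
lowwall inner mean [0.4406 0.2193 0.034 ] slope deg -2.85
left edge [[0.56840642 0.26119221 0.055     ]] [[0.51036629 0.25855625 0.044     ]] [[0.43594136 0.25375709 0.034     ]]
right wall top outer [[0.5700755  0.19200709 0.055     ]] [[0.51208754 0.18906262 0.044     ]] [[0.4377537 0.1828764 0.034    ]]
scoop walls y [[ 0.48296127 -0.16280691  0.026     ]
 [ 0.48462059 -0.2286537   0.026     ]] lip [[ 0.44759313 -0.19925833  0.02      ]]
scoopL mean [ 0.4906 -0.1628  0.03  ] slope deg -2.3
scoopR mean [ 0.4922 -0.2267  0.03  ] slope deg -2.62
dock near L corner [[0.38643994 0.08644431 0.04      ]]
```

Measured, and consistent with the sizes given:
- **Recess:** centre (0.494, -0.006), yaw 2.4°.
- **Magazine:** centre (0.5155, 0.224), yaw 3.3°, high end at +x.
- **Scoop:** lip at (0.448, -0.199), yaw -2.4°.

I'll move above the magazine first.

```bash
python3 -m jog '1 30.2 83.8 0 0 0 -15.9;1 30.2 83.8 0 0 0 -15.9;1 30.2 83.8 0 0 0 -15.9;1 30.2 83.8 0 0 0 -15.9;1 30.2 83.8 0 0 0 -15.9'
```

```text
time_s: 0.72
tool_pos: [0.3196, -0.3179, 0.2495]
ee_rot: [-0.0, 1.0, 0.028, 0.0]
wrist_force: [1.6, -0.3, 0.6]
gripper_width: 1.001
grip_force: 0.0
```

```bash
python3 -m jog '1 19.6 54.2 0;1 19.6 54.2 0;1 19.6 54.2 0;1 19.6 54.2 0;1 19.6 54.2 0' ; python3 -m jog '1 19.6 54.2 0 0 0 0;1 19.6 54.2 0 0 0 0;1 19.6 54.2 0 0 0 0;1 19.6 54.2 0 0 0 0;1 19.6 54.2 0 0 0 0'
```

```text
time_s: 1.35
tool_pos: [0.4258, -0.024, 0.2499]
ee_rot: [0.0, 1.0, 0.029, 0.0]
wrist_force: [1.1, 0.4, -0.0]
gripper_width: 0.998
grip_force: 0.0validation failed for argument at $[0]...
```

```bash
python3 -m jog '1 9 24.7 -7 0 0 0;1 9 24.7 -7 0 0 0;1 9 24.7 -7 0 0 0;1 9 24.7 -7 0 0 0;1 9 24.7 -7 0 0 0'; python3 -c "
from h import *
for n in('scene','top'):
    im=snapshot(n)[:,:,::-1]; cv2.imwrite(f'raw_{n}1.png',im)
s=cv2.imread('raw_scene1.png');crop(s,(290,190,430,310),5,'c2.png');print(get_obs()['tool_pos'])"
```

```text
time_s: 1.98
tool_pos: [0.5152, 0.2236, 0.1779]
ee_rot: [0.0, 1.0, 0.03, -0.001]
wrist_force: [-0.3, -0.4, 0.1]
gripper_width: 0.999
grip_force: 0.0
[0.51514059 0.22264712 0.17821366]
```

View pics/c2.png

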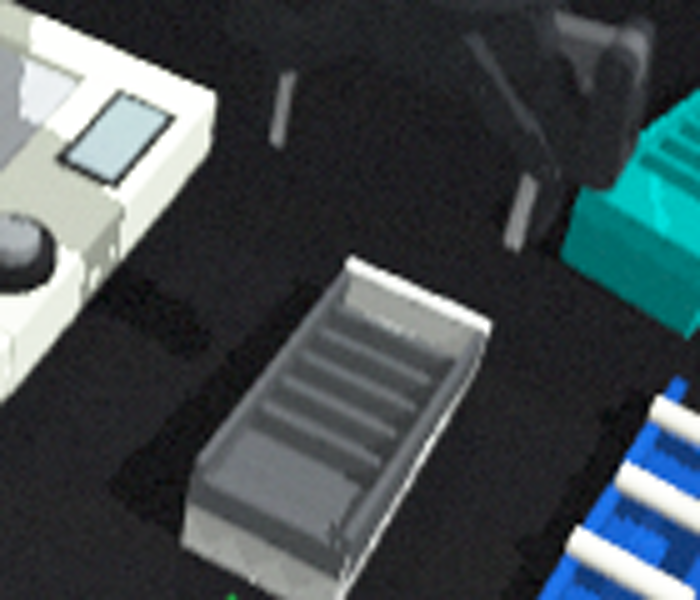

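Close view: the open fingers hang above the magazine. Its low-wall top corners are at crop (348,262) and (490,325), clear of the fingers. I'll check the magazine's position from this second view.

```bash
python3 -c "
from h import *
print(ray('scene',[(359.6,242.2),(388,254.8)],.034)); print(ray('scene',[(290+185/5,190+490/5)],.048),ray('scene',[(290+340/5,190+550/5)],.048))"; python3 -m jog '1 0 0 -7 0 0 0;1 0 0 -7 0 0 0'
```

```text
[[0.44059833 0.18607359 0.034     ]
 [0.43553966 0.25345451 0.034     ]]
[[0.60083387 0.19687387 0.048     ]] [[0.58816729 0.25963984 0.048     ]]
time_s: 2.33
tool_pos: [0.512, 0.219, 0.1054]
ee_rot: [0.001, 1.0, 0.028, -0.005]
wrist_force: [-0.5, -0.0, -0.5]
gripper_width: 1.003
grip_force: 0.0
```

```bash
python3 -m jog '1 0 0 0 0 0 0;1 0 0 0 0 0 0'
```

```text
time_s: 2.58
tool_pos: [0.5173, 0.221, 0.1127]
ee_rot: [-0.001, 1.0, 0.028, 0.002]
wrist_force: [0.5, 0.3, 0.7]
gripper_width: 1.001
grip_force: 0.0
```

```bash
python3 -m jog '1 -0.1 0.2 -3 0 0 0;1 -0.1 0.2 -6 0 0 0;1 -0.1 0.2 -7.2 0 0 0;1 -0.1 0.2 -7.5 0 0 0;1 -0.1 0.2 -7.5 0 0 0'
```

```text
time_s: 3.2
tool_pos: [0.5158, 0.2232, 0.0364]
ee_rot: [-0.0, 1.0, 0.029, 0.001]
wrist_force: [0.3, -0.4, 0.1]
gripper_width: 0.999
grip_force: 0.0
```

```bash
python3 -m jog '0 0 0 0 0 0 0;0 0 0 0 0 0 0;0 0 0 0 0 0 0;0 0 0 0 0 0 0;0 0 0 0 0 0 0' 60
```

```text
time_s: 3.82
tool_pos: [0.516, 0.2234, 0.0368]
ee_rot: [-0.0, 1.0, 0.029, 0.001]
wrist_force: [-0.7, 0.2, 6.1]
gripper_width: 0.778
grip_force: 70.8
```

Gripped at 66 mm, which fits the 68 mm walls. I'll lift it and carry it over the recess.

```bash
python3 -m jog '0 0 0 4 0 0 0;0 0 0 8 0 0 0;0 0 0 8 0 0 0' && python3 -m jog '0 -0.5 -5 0 0 0 -0.9;0 -1 -10 0 0 0 -0.9;0 -1.5 -15 0 0 0 -0.9;0 -2 -20 0 0 0 -0.9;0 -2.2 -22.9 0 0 0 -0.9' && python3 -m jog '0 0 0 0 0 0 0;0 0 0 0 0 0 0;0 0 0 0 0 0 0' && python3 - <<'E'
from h import *
for n in('scene','top'):
    im=snapshot(n)[:,:,::-1]; cv2.imwrite(f'raw_{n}2.png',im)
crop(cv2.imread('raw_scene2.png'),(210,160,350,280),5,'c3.png');print(get_obs()['tool_pos'])
E
```

```text
time_s: 4.2
tool_pos: [0.5169, 0.2237, 0.1183]
ee_rot: [-0.001, 1.0, 0.029, 0.003]
wrist_force: [1.0, -0.6, -3.9]
gripper_width: 0.782
grip_force: 69.9
time_s: 4.82
tool_pos: [0.4905, -0.0078, 0.1122]
ee_rot: [-0.0, 1.0, 0.02, -0.002]
wrist_force: [-0.2, 1.3, -3.3]
gripper_width: 0.784
grip_force: 70.1
time_s: 5.2
tool_pos: [0.4924, -0.0051, 0.1142]
ee_rot: [-0.0, 1.0, 0.021, -0.001]
wrist_force: [0.1, -0.7, -4.2]
gripper_width: 0.781
grip_force: 70.1
[ 0.49265716 -0.00519167  0.11468559]
```

View pics/c3.png

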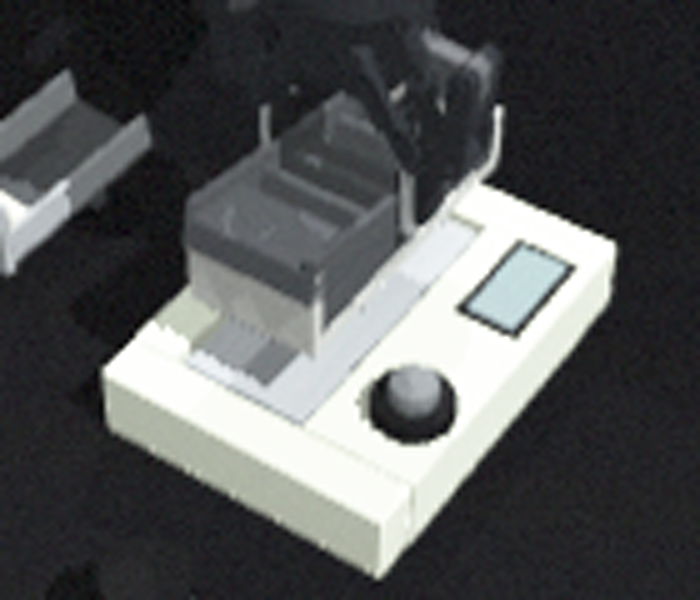

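The magazine is held over the recess. Its high-wall lower corners are at crop (190,292) and (318,358), and the recess corners at (187,358), (308,422) and (482,228). I'll cast these to compare.

```bash
python3 - <<'E'
from h import *
f=lambda L,z:ray('scene',[(210+u/5,160+v/5) for u,v in L],z).round(4)
print("mag high bottom",f([(190,292),(318,358)],.0798)); print("recess",f([(187,358),(308,422),(482,228)],.04))
print("mag high wall top corners z.128",f([(187,240),(320,305)],.1258))
s=cv2.imread('raw_scene2.png'); 
E
```

```text
mag high bottom [[ 0.5694 -0.0329  0.0798]
 [ 0.5668  0.037   0.0798]]
recess [[ 0.5737 -0.0333  0.04  ]
 [ 0.5709  0.0347  0.04  ]
 [ 0.4186  0.0261  0.04  ]]
mag high wall top corners z.128 [[ 0.5802 -0.0232  0.1258]
 [ 0.5767  0.0455  0.1258]]
```

Both views agree: the magazine needs about +2 mm in x and -1 mm in y. I'll lower it while watching the force.

```bash
python3 -m jog '0 0.2 -0.1 0 0 0 0;0 0.2 -0.1 -2 0 0 0;0 0.2 -0.1 -3 0 0 0;0 0.2 -0.1 -3.5 0 0 0;0 0.2 -0.1 -3.7 0 0 0'; python3 -m jog '0 0 0 -0.2 0 0 0;0 0 0 -0.4 0 0 0;0 0 0 -0.6 0 0 0;0 0 0 -0.7 0 0 0;0 0 0 -0.7 0 0 0'
```

```text
time_s: 5.92
tool_pos: [0.4948, -0.007, 0.0779]
ee_rot: [-0.0, 1.0, 0.021, -0.0]
wrist_force: [0.5, 0.6, -3.9]
gripper_width: 0.782
grip_force: 70.1
time_s: 6.55
tool_pos: [0.4961, -0.0072, 0.0746]
ee_rot: [0.0, 1.0, 0.021, 0.001]
wrist_force: [-6.1, 1.3, 16.7]
gripper_width: 0.787
grip_force: 72.8
```

```bash
python3 -m jog '0 0 0 0.8 0 0 0;0 -0.2 0 0.8 0 0 0;0 -0.2 0 0.4 0 0 0;0 -0.2 0 0.2 0 0 0;0 -0.2 0 0 0 0 0'; python3 - <<'E'
from h import *
for n in('scene','top'):
    im=snapshot(n)[:,:,::-1]; cv2.imwrite(f'raw_{n}3.png',im)
a=cv2.imread('raw_scene3.png')[175:275,210:320]; cv2.imwrite('pics/c4.png',cv2.resize(a,None,fx=7,fy=6,interpolation=cv2.INTER_CUBIC))
o=get_obs();print(o['tool_pos'],o['wrist_force'],o['moment'])
E
```

```text
time_s: 7.18
tool_pos: [0.4933, -0.0071, 0.0739]
ee_rot: [-0.0, 1.0, 0.021, -0.001]
wrist_force: [-9.8, 1.8, 20.6]
gripper_width: 0.781
grip_force: 73.2
[ 0.49339262 -0.00706435  0.0738277 ] [-7.27223396  1.41999805 18.04377935] [0.25942767 1.83976925 0.09764387]
```

View pics/c4.png

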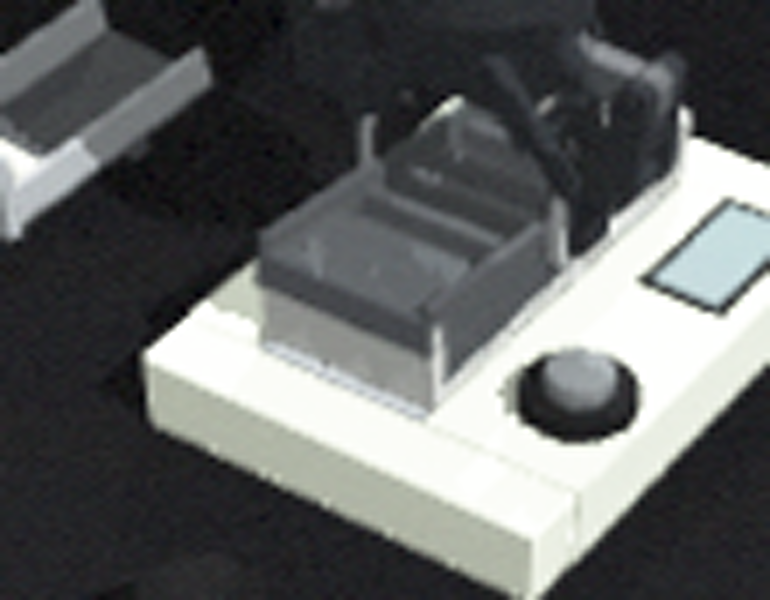

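The magazine looks to be at the recess mouth, but tool z 0.0738 is about 1 mm above the seated height, so one edge may be on the rim. I'll wiggle it gently while pressing.

```bash
for i in 1; do python3 -m jog '0 0.2 0 0 0 0 0;0 0.2 0 0 0 0 0' | sed -n 2,4p; python3 -m jog '0 0 0.15 0 0 0 0;0 0 0.15 0 0 0 0'| sed -n 2,4p; python3 -m jog '0 0 -0.3 0 0 0 0;0 0 -0.3 0 0 0 0'| sed -n 2,4p; python3 -m jog '0 0.2 0.15 0 0 0 0;0 0.2 0.15 0 0 0 0'| sed -n 2,4p; done
```

```text
tool_pos: [0.4945, -0.0071, 0.0734]
ee_rot: [0.0, 1.0, 0.021, -0.002]
wrist_force: [-10.4, 0.5, 19.6]
tool_pos: [0.495, -0.0065, 0.0735]
ee_rot: [0.001, 1.0, 0.021, -0.001]
wrist_force: [-8.6, -3.7, 16.9]
tool_pos: [0.4955, -0.0078, 0.0735]
ee_rot: [-0.001, 1.0, 0.02, -0.0]
wrist_force: [-5.8, 4.6, 16.3]
tool_pos: [0.4967, -0.0073, 0.0734]
ee_rot: [0.0, 1.0, 0.021, -0.001]
wrist_force: [-9.7, 0.3, 18.0]
```

```bash
python3 -m jog '0 -0.15 0 -0.2 0 0 0;0 -0.15 0 -0.4 0 0 0;0 -0.15 0 -0.4 0 0 0' | sed -n 2,4p; python3 - <<'E'
from h import *
im=snapshot('scene')[:,:,::-1];cv2.imwrite('raw_scene4.png',im);t=snapshot('top')[:,:,::-1]
a=cv2.resize(im[195:265,240:310],(400,400),interpolation=cv2.INTER_CUBIC);b=cv2.resize(t[160:260,240:320],(400,500),interpolation=cv2.INTER_CUBIC)[50:450]
cv2.imwrite('pics/c5.png',np.hstack([a,b]))
E
```

```text
tool_pos: [0.498, -0.0073, 0.0713]
ee_rot: [0.0, 1.0, 0.021, 0.002]
wrist_force: [-4.9, 0.5, 20.5]
```

View pics/c5.png

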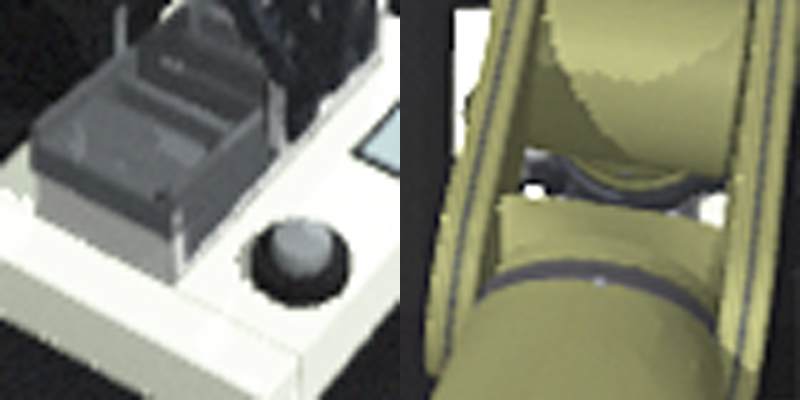

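The high end is now flush with the recess rim and z has dropped 2 mm. I'll keep pressing.

```bash
python3 -m jog '0 0 0 -0.2 0 0 0;0 0 0 -0.3 0 0 0;0 0 0 -0.3 0 0 0' | sed -n 2,5p; python3 -m jog '0 0 0 -0.2 0 0 0;0 0 0 -0.3 0 0 0;0 0 0 -0.3 0 0 0' | sed -n 2,5p
```

```text
tool_pos: [0.4983, -0.0073, 0.0708]
ee_rot: [0.0, 1.0, 0.021, 0.001]
wrist_force: [-14.6, 1.7, 37.3]
gripper_width: 0.778
tool_pos: [0.4984, -0.0073, 0.0706]
ee_rot: [0.0, 1.0, 0.021, 0.001]
wrist_force: [-24.2, 3.7, 54.7]
gripper_width: 0.78
```

Force is rising without motion, so it's jammed. I'll relax, let go and look at how it lies.

```bash
python3 -m jog '0 0 0 0.5 0 0 0;0 0 0 0.9 0 0 0;0 0 0 0.9 0 0 0' | sed -n 2,4p; python3 -m jog '1 0 0 0 0 0 0;1 0 0 0 0 0 0;1 0 0 0 0 0 0;1 0 0 0 0 0 0;1 0 0 5 0 0 0' | sed -n 2,4p;  python3 -m jog '1 0 0 6 0 0 0;1 -6 -6 12 0 0 0;1 -12 -12 12 0 0 0;1 -14 -18 12 0 0 0;1 -14 -24 12 0 0 0' | sed -n 2,4p; python3 - <<'E'
from h import *
im=snapshot('scene')[:,:,::-1];cv2.imwrite('raw_scene5.png',im);t=snapshot('top')[:,:,::-1];cv2.imwrite('raw_top5.png',t)
a=cv2.resize(im[175:265,225:325],(400,400),interpolation=cv2.INTER_CUBIC);b=cv2.resize(t[160:260,240:320],(400,500),interpolation=cv2.INTER_CUBIC)[50:450]
cv2.imwrite('pics/c6.png',np.hstack([a,b]))
E
```

```text
tool_pos: [0.4968, -0.0072, 0.0712]
ee_rot: [0.0, 1.0, 0.021, 0.002]
wrist_force: [2.3, -0.3, 7.1]
tool_pos: [0.4916, -0.0067, 0.1159]
ee_rot: [-0.001, 1.0, 0.021, -0.005]
wrist_force: [1.6, -0.4, -0.2]
tool_pos: [0.3666, -0.2011, 0.2386]
ee_rot: [0.001, 1.0, 0.021, 0.001]
wrist_force: [1.3, -0.8, -0.5]
```

View pics/c6.png

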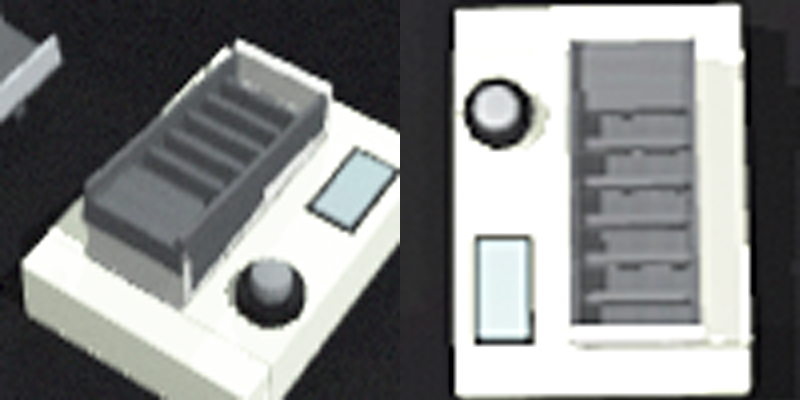

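In the new view the magazine's high end is in the recess, but a bright strip by the low end at crop (300,160) suggests the low end is raised. I'll triangulate the low wall.

```bash
python3 - <<'E'
from h import *
def tri(a,b):
    A=[];B=[]
    for n,uv in(("top",a),("scene",b)):
        o=np.array(camera_info(n)["origin"]); d=ray(n,[uv],0)[0]-o; d/=np.linalg.norm(d); P=np.eye(3)-np.outer(d,d); A.append(P);B.append(P@o)
    p=np.linalg.lstsq(np.vstack(A),np.hstack(B),rcond=None)[0]; return p.round(4), [ (proj(n,p)-uv).round(1) for n,uv in(("top",a),("scene",b))]
print(tri((301,235),(284.2,184.6)),tri((274.4,235),(307.5,195.7)))
print("ref, first pictures: low wall inner corners mag on bench z should be .034")
s=cv2.imread('raw_scene5.png');t=cv2.imread('raw_top5.png')
g=t.mean(2); print(g[226:250,288].astype(int)); print(g[160:180,288].astype(int)); print(g[200,265:310].astype(int),g[228,265:310].astype(int))
a=s[165:225,270:330]; cv2.imwrite('pics/c7.png',cv2.resize(a,(700,600),interpolation=cv2.INTER_CUBIC))
E
```

```text
(array([ 0.4198, -0.044 ,  0.0728]), [array([[-0.7,  0.4]]), array([[-0.8, -0.1]])]) (array([0.4181, 0.0242, 0.0718]), [array([[-0.7,  0.4]]), array([[-0.9, -0.1]])])
ref, first pictures: low wall inner corners mag on bench z should be .034
[136 135 150 157  96 127 138 132 115 255 255 255 213 209 255 255 255 255
 255 255 255 255 255  76]
[ 41  41  40  40  39  40  43  41  39  33   4 255 255 255 255 255 255 248
 153 145]
[255 255 255 255 255 255 255 255 211 126 106  96 100 104 105 104  97  92
  92  92  83 118 148 119  90  95  96  94  94  82 109 130 119 131 201 238
 238 236 235 235 236 238 249 194  43] [171 164 255 255 255 255 255 255 255 129 120  90  89 114 132 127 140 148
 147 147 149 150 149 150 150 149 151 149 149 149 150 151 144 139 139 222
 243 237 237 236 236 236 234 255 255]
```

View pics/c7.png

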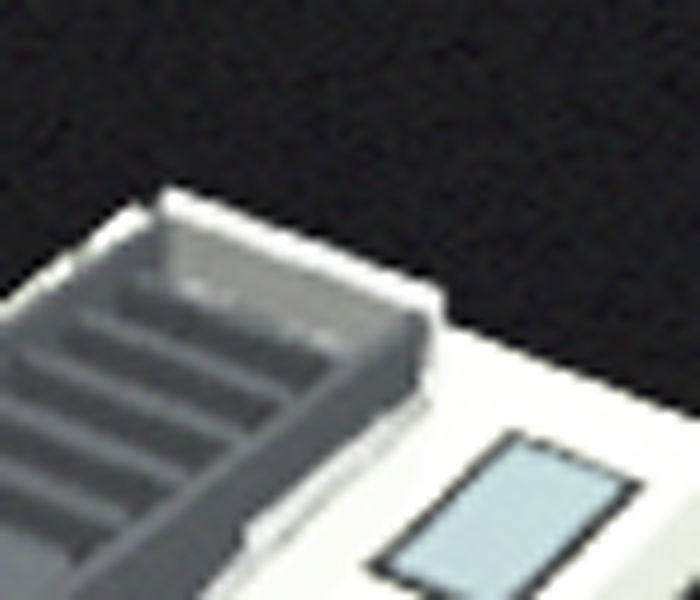

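```bash
python3 - <<'E'
from h import *
for z in(.078,.084): print(z,ray("top",[(288,177.6)],z))
for z in(.064,.070,.074): print(z,ray("top",[(288,234.6)],z))
print("near dark line",ray("top",[(288,238),(288,240)],.04))
# scene: high end wall top corners (dark wall bottom/wall), from c6: (88,195)->raw, (185,262)
s=cv2.imread('raw_scene5.png'); g=s.mean(2)
for c in (250,256,262,268): print(c,g[205:262,c].astype(int))
E
```

```text
0.078 [[ 0.57011196 -0.00907322  0.078     ]]
0.084 [[ 0.56856665 -0.00901742  0.084     ]]
0.064 [[ 0.42192678 -0.01258622  0.064     ]]
0.07 [[ 0.42129973 -0.01250996  0.07      ]]
0.074 [[ 0.42088169 -0.01245911  0.074     ]]
near dark line [[ 0.41541726 -0.01309225  0.04      ]
 [ 0.41012578 -0.01321017  0.04      ]]
250 [ 31  33  37  33  39  32  30  59 103 111  94  91 100 102 114 120 102  77
  70  69  72  80 119 143 139 142 141 143 144 145 234 250 249 250 250 250
 249 249 250 249 228 175 177 176 173 171 173 173 174 174 153  91  29  37
  33  32  33]
256 [ 36  31  60 104 114  96  91  95 103 112 120 123 123 120 116 119 120 122
 122 101  73  69  71  71  82 122 141 140 140 140 141 144 147 224 248 249
 250 249 250 249 250 250 249 234 193 177 173 172 173 173 173 173 173 183
 133  36  29]
262 [ 95  89  94  95  80  72  72  73  92 118 120 118 120 120 123 122 121 122
 119 121 124 121 111  83  73  72  70  82 124 141 141 140 140 141 139 141
 217 246 250 250 250 250 250 250 249 250 245 210 175 173 175 177 174 171
 173 171 169]
268 [ 98  75  69  70  87 108 112  83  68  69  71  91 115 126 121 120 121 126
 122 121 120 123 122 123 102  91  81  69  74  68  72 120 146 149 144 146
 148 149 148 209 244 249 249 250 250 249 250 250 250 248 220 173 173 176
 176 173 174]
```

```bash
python3 - <<'E'
from h import *
g=cv2.imread('raw_scene0.png').mean(2)
for c in (330,336,342,348): print(c,g[270:312,c].astype(int))
a=proj("scene",[[.594,.22,.0],[.594,.22,.03]]);b=proj("scene",[[.573,0,.04],[.573,0,.07]]); print((a[1]-a[0])/30,(b[1]-b[0])/30)
E
```

```text
330 [ 15  18  14  21  13  20  18  23  18  33  82  98  92  81  86  86  78  74
  69  74  74  85 121 139 142 141 138 149 157 160 140  89  32  33  34  35
  34  34  32  34  38  34]
336 [  7  31  67  93 102  98  88  88  94 102 100  98 101  97  98 100  98 101
  99  85  72  70  70  70  78 119 139 147 152 155 151 157 159 136  84  33
  36  35  44  80  89  90]
342 [ 95  90  78  72  70  72  87  95  96  98  99  96 101 101  99  98  98 100
 105 101  99  97  80  71  73  73  72  84 123 140 140 137 150 152 156 149
 150 104  35  32  35  36]
348 [ 74  75  91  98  92  77  73  75  75  85  99  99  99  99  98 101 102  99
  99  98  98 101 103  99  96  83  73  73  72  70  75 107 135 138 139 138
 141 148 147 147 110  49]
[ 0.05470648 -0.27677305] [-0.01015857 -0.30346252]
```

Comparing the visible height of the high wall with the first picture: the magazine is inside the recess, about 5 to 7 mm below the deck, and roughly centred. So the gripped push was wedging it sideways against the recess wall. I'll press it freely from above with shut fingers.

```bash
python3 -m jog '0 4 6 0 0 0 0;0 8 12 0 0 0 0;0 12 18 0 0 0 0;0 12.7 19.5 -5 0 0 0;0 12.7 19.5 -11 0 0 0' | sed -n 2,5p; python3 -m jog '0 0 0 0 0 0 0;0 0 0 0 0 0 0;0 0 0 0 0 0 0' | sed -n 2,5p
```

```text
tool_pos: [0.4973, -0.002, 0.1296]
ee_rot: [0.0, 1.0, 0.023, 0.003]
wrist_force: [0.3, -0.5, -0.3]
gripper_width: -0.001
tool_pos: [0.4967, -0.0057, 0.1324]
ee_rot: [0.0, 1.0, 0.02, 0.003]
wrist_force: [0.0, 0.8, -0.7]
gripper_width: -0.0
```

```bash
python3 -m jog '0 -0.3 0 -2 0 0 0;0 -0.3 0 -3 0 0 0;0 -0.3 0 -3.8 0 0 0' | sed -n 2,4p; python3 -m jog '0 0 0 -0.3 0 0 0;0 0 0 -0.6 0 0 0;0 0 0 -0.8 0 0 0' | sed -n 2,4p;  python3 -m jog '0 0 0 -0.2 0 0 0;0 0 0 -0.2 0 0 0' | sed -n 2,4p
```

```text
tool_pos: [0.4924, -0.0055, 0.0917]
ee_rot: [0.0, 1.0, 0.02, 0.001]
wrist_force: [1.0, -0.4, 0.1]
tool_pos: [0.493, -0.0055, 0.0894]
ee_rot: [0.0, 1.0, 0.021, -0.001]
wrist_force: [-23.1, 1.2, 43.3]
tool_pos: [0.4931, -0.0055, 0.0893]
ee_rot: [0.0, 1.0, 0.021, -0.001]
wrist_force: [-26.6, 1.3, 47.1]
```

```bash
python3 -m jog '0 -0.3 0 0 0 0 0;0 -0.6 0 0 0 0 0;0 -0.6 0 0 0 0 0' | sed -n 2,4p; python3 -m jog '0 -0.2 0 0 0 0 0;0 -0.4 0 0 0 0 0;0 -0.4 0 0 0 0 0' | sed -n 2,4p; python3 -c "
from cell import *;o=get_obs();print(o['moment'],o['joint_positions'])"
```

```text
tool_pos: [0.4923, -0.0055, 0.0896]
ee_rot: [0.001, 1.0, 0.021, 0.007]
wrist_force: [-4.2, 2.4, 29.2]
tool_pos: [0.4912, -0.0056, 0.0898]
ee_rot: [0.001, 1.0, 0.02, 0.012]
wrist_force: [7.8, 1.6, 18.3]
[ 3.97479135e-01 -1.44708171e+00 -4.06656790e-04] [-1.21790781e-01 -8.34166514e-02  2.14726658e+00  2.10372290e-03
  1.05463408e+00  1.40706668e+00]
```

It doesn't move at 29 N with little side force, so it may be home or blocked. I'll retreat and measure the depth against the bench reference to remove bias.

```bash
python3 -m jog '0 0 0 4 0 0 0;0 0 0 10 0 0 0;0 -6 -6 12 0 0 0;0 -12 -12 12 0 0 0;0 -14 -18 12 0 0 0' | sed -n 2,4p; python3 - <<'E'
from h import *
import time
s0=cv2.imread('raw_scene0.png');t0=cv2.imread('raw_top0.png')
s=snapshot('scene')[:,:,::-1];t=snapshot('top')[:,:,::-1];cv2.imwrite('raw_scene6.png',s);cv2.imwrite('raw_top6.png',t)
def tri(a,b):
    A=[];B=[]
    for n,uv in(("top",a),("scene",b)):
        o=np.array(camera_info(n)["origin"]); d=ray(n,[uv],0)[0]-o; d/=np.linalg.norm(d); P=np.eye(3)-np.outer(d,d); A.append(P);B.append(P@o)
    return np.linalg.lstsq(np.vstack(A),np.hstack(B),rcond=None)[0].round(4)
print(tri((215,226.8),(359.6,242.2)),tri((188.6,226.6),(388,254.8)))
k=lambda im,r:cv2.resize(im[r[1]:r[3],r[0]:r[2]],(390,290),interpolation=cv2.INTER_CUBIC)
cv2.imwrite('pics/c8.png',np.vstack([np.hstack([k(s0,(325,235,403,293)),k(s0,(320,262,398,320))]),np.hstack([k(s,(245,178,323,236)),k(s,(235,205,313,263))])]))
E
```

```text
tool_pos: [0.3628, -0.1474, 0.2011]
ee_rot: [0.001, 1.0, 0.022, 0.001]
wrist_force: [0.3, -1.2, 0.2]
[0.4405 0.1845 0.033 ] [0.4391 0.2537 0.0376]
```

View pics/c8.png

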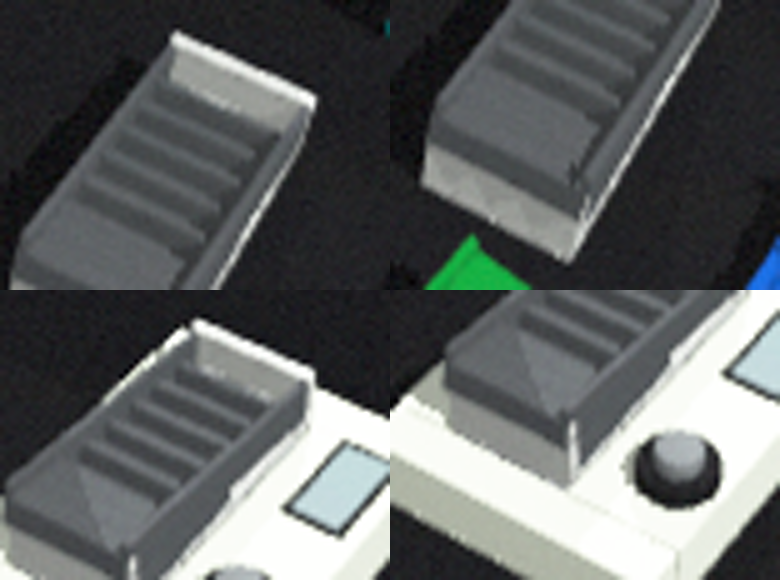

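The pictures can't resolve the depth: the low wall reads about 71 ± 2 mm, while home would be 64. I'll probe heights with the shut fingertips, first on the deck margin and then on the magazine's low wall.

```bash
python3 -m jog '0 2 7 -4 0 0 0;0 3.7 13.7 -8 0 0 0;0 3.7 13.7 -11 0 0 0;0 3.7 13.7 -11 0 0 0;0 3.7 13.7 -11 0 0 0' | sed -n 2,4p; python3 -m jog '0 0 0 -1 0 0 0;0 0 0 -1.6 0 0 0;0 0 0 -1.9 0 0 0;0 0 0 -1.9 0 0 0' | sed -n 2,4p
```

```text
tool_pos: [0.4015, -0.0096, 0.0909]
ee_rot: [0.0, 1.0, 0.021, 0.001]
wrist_force: [0.3, 0.2, 1.0]
tool_pos: [0.4005, -0.0098, 0.0707]
ee_rot: [-0.0, 1.0, 0.02, -0.0]
wrist_force: [0.2, -0.0, 0.0]
```

```bash
python3 -m jog '0 0 0 -0.6 0 0 0;0 0 0 -1 0 0 0;0 0 0 -1.2 0 0 0;0 0 0 -1.2 0 0 0' | sed -n 2,4p; python3 -m jog '0 0 0 -0.1 0 0 0;0 0 0 -0.2 0 0 0;0 0 0 -0.2 0 0 0' | sed -n 2,4p
```

```text
tool_pos: [0.4007, -0.0096, 0.0589]
ee_rot: [0.0, 1.0, 0.021, 0.0]
wrist_force: [0.9, 0.5, 0.1]
tool_pos: [0.4009, -0.0096, 0.0587]
ee_rot: [-0.0, 1.0, 0.021, -0.001]
wrist_force: [-7.0, 1.6, 16.1]
```

The deck reads 0.0587, so the fingertips are 18.7 mm below the TCP. Now the low wall: home means contact at about 0.0827, seat up at about 0.0887.

```bash
python3 -m jog '0 0 0 2 0 0 0;0 0 0 4 0 0 0;0 2.4 0 4 0 0 0;0 2.4 0 3.3 0 0 0;0 2.4 0 3.3 0 0 0' | sed -n 2,4p; python3 -m jog '0 0 0 -0.2 0 0 0;0 0 0 -0.2 0 0 0' | sed -n 2,4p; python3 -m jog '0 0 0 -0.2 0 0 0;0 0 0 -0.2 0 0 0' | sed -n 2,4p
```

```text
tool_pos: [0.4269, -0.0099, 0.0922]
ee_rot: [0.0, 1.0, 0.021, 0.003]
wrist_force: [1.3, 0.7, 11.6]
tool_pos: [0.4271, -0.0099, 0.0919]
ee_rot: [0.0, 1.0, 0.021, 0.002]
wrist_force: [-4.4, 0.9, 21.7]
tool_pos: [0.4273, -0.0099, 0.0917]
ee_rot: [0.0, 1.0, 0.021, 0.002]
wrist_force: [-9.5, 1.1, 33.6]
```

The low wall top reads 73.3 mm, so the underside there is at about 39.3 mm. The low end is caught on the rim and the high end is down. I'll measure the magazine's lateral position and yaw against the recess sides.

```bash
python3 -m jog '0 0 0 4 0 0 0;0 0 0 8 0 0 0;0 -5 -5 10 0 0 0;0 -8 -10 12 0 0 0;0 -8 -16 12 0 0 0' | sed -n 2,3p; python3 - <<'E'
from h import *
t=snapshot('top')[:,:,::-1];cv2.imwrite('raw_top7.png',t);g=t.astype(float).mean(2)
def zt(x): # side-wall top at world x
    d=(x-.494)*1000; return (44+.176*d+36.5-.045*d)/1000
def edge(row,c0,c1,th):
    a=g[row]
    for i in range(c0,c1):
        if (a[i]-th)*(a[i+1]-th)<=0 and a[i]!=a[i+1]: return i+(th-a[i])/(a[i+1]-a[i])
L=[];Rr=[]
for r in range(184,232,4):
    x=ray("top",[(287,r)],.08)[0,0]; z=zt(x)
    l=edge(r,268,278,180); q=edge(r,296,303,180)
    if l: L.append(ray("top",[(l,r)],z)[0])
    if q: Rr.append(ray("top",[(q,r)],z)[0])
for n,P in(("L",np.array(L)),("R",np.array(Rr))):
    p=np.polyfit(P[:,0],P[:,1],1);print(n,len(P),"y at .416,.494,.572",np.polyval(p,[.416,.494,.572]).round(4),"yaw",np.degrees(np.arctan(p[0])).round(2),"res",np.std(P[:,1]-np.polyval(p,P[:,0])).round(4))
print("low wall",[(c,round(edge(c_,0,0,0) or 0,1)) for c,c_ in []])
for c in range(276,300,4): print(c,g[230:244,c].astype(int))
E
```

```text
tool_pos: [0.3438, -0.1647, 0.2068]
ee_rot: [0.001, 1.0, 0.022, 0.002]
L 12 y at .416,.494,.572 [0.0242 0.0267 0.0293] yaw 1.86 res 0.0001
R 12 y at .416,.494,.572 [-0.0426 -0.0393 -0.0359] yaw 2.47 res 0.0003
low wall []
276 [ 83  77  76  73  52 255 255 255 221 205 255 255 255 255]
280 [104 111 120 116  96 255 255 255 215 209 255 255 255 255]
284 [ 96 129 141 136 117 255 255 255 214 209 255 255 255 255]
288 [ 96 126 138 132 115 255 255 255 212 208 255 255 255 255]
292 [ 96 128 140 136 117 255 255 254 215 211 255 255 255 255]
296 [ 93 129 142 136 119 255 255 251 199 216 255 255 255 255]
```

Everything fits one picture: the seat has been pushed fully down by the high end, while the low end is caught on the near rim by a millimetre or two. I'll push the low wall's outer face toward +x, then press it down.

```bash
python3 -m jog '0 2 6 -2 0 0 0;0 3.5 12 -5 0 0 0;0 3.8 16 -10 0 0 0;0 3.8 16 -14 0 0 0;0 3.8 16 -14 0 0 0' | sed -n 2,4p;  python3 -m jog '0 0 0 0 0 0 0;0 0 0 -0.2 0 0 0' | sed -n 2,4p; python3 -m jog '0 0.6 0 -0.2 0 0 0;0 1.2 0 -0.2 0 0 0;0 1.5 0 -0.2 0 0 0' | sed -n 2,4p
```

```text
tool_pos: [0.3783, -0.0027, 0.0609]
ee_rot: [-0.001, 1.0, 0.022, -0.006]
wrist_force: [0.4, -0.2, 1.2]
tool_pos: [0.385, -0.0049, 0.066]
ee_rot: [0.0, 1.0, 0.02, 0.002]
wrist_force: [0.6, -1.0, 0.7]
tool_pos: [0.3989, -0.0042, 0.0621]
ee_rot: [0.0, 1.0, 0.021, 0.0]
wrist_force: [0.1, 0.6, -0.0]
```

```bash
python3 -m jog '0 0.3 -0.5 0 0 0 0;0 0.5 -0.5 0 0 0 0' | sed -n 2,4p; python3 -m jog '0 0.2 0 0 0 0 0;0 0.2 0 0 0 0 0' | sed -n 2,4p;python3 -m jog '0 0.2 0 0 0 0 0;0 0.2 0 0 0 0 0' | sed -n 2,4p; python3 -m jog '0 0.2 0 0 0 0 0;0 0.2 0 0 0 0 0' | sed -n 2,4p
```

```text
tool_pos: [0.403, -0.0093, 0.0616]
ee_rot: [0.0, 1.0, 0.021, -0.0]
wrist_force: [-2.4, -1.0, 2.2]
tool_pos: [0.4049, -0.009, 0.0614]
ee_rot: [-0.0, 1.0, 0.021, -0.0]
wrist_force: [-1.9, -0.0, 1.2]
tool_pos: [0.407, -0.0089, 0.0614]
ee_rot: [-0.0, 1.0, 0.021, -0.0]
wrist_force: [-2.0, 0.5, -0.3]
tool_pos: [0.4089, -0.009, 0.0615]
ee_rot: [-0.0, 1.0, 0.021, -0.0]
wrist_force: [-2.5, 0.2, 0.3]
```

It slides with 2 N. I'll continue to the stop, then press on the low wall.

```bash
python3 -m jog '0 0.2 0 0 0 0 0;0 0.2 0 0 0 0 0' | sed -n 2,4p; python3 -m jog '0 -0.6 0 0 0 0 0;0 -1 0 0 0 0 0;0 -1 0 4 0 0 0;0 1.7 0 4.5 0 0 0;0 1.7 0 3.2 0 0 0' | sed -n 2,4p; python3 -m jog '0 0 0 -0.5 0 0 0;0 0 0 -0.6 0 0 0;0 0 0 -0.6 0 0 0' | sed -n 2,4p
```

```text
tool_pos: [0.409, -0.009, 0.0614]
ee_rot: [-0.0, 1.0, 0.021, -0.003]
wrist_force: [-11.2, -0.5, 9.3]
tool_pos: [0.431, -0.0093, 0.0959]
ee_rot: [0.0, 1.0, 0.021, 0.003]
wrist_force: [0.1, 0.4, -0.7]
tool_pos: [0.4272, -0.0089, 0.0868]
ee_rot: [-0.0, 1.0, 0.021, -0.001]
wrist_force: [0.4, -0.2, 0.3]
```

```bash
python3 -m jog '0 0 0 -0.3 0 0 0;0 0 0 -0.4 0 0 0;0 0 0 -0.4 0 0 0' | sed -n 2,4p; python3 -m jog '0 0 0 -0.2 0 0 0;0 0 0 -0.2 0 0 0' | sed -n 2,4p; python3 -m jog '0 0 0 -0.2 0 0 0;0 0 0 -0.2 0 0 0' | sed -n 2,4p
```

```text
tool_pos: [0.428, -0.009, 0.0836]
ee_rot: [-0.0, 1.0, 0.021, -0.0]
wrist_force: [0.0, -0.4, -0.0]
tool_pos: [0.4284, -0.0091, 0.0825]
ee_rot: [0.0, 1.0, 0.021, -0.0]
wrist_force: [-2.2, 0.3, 7.0]
tool_pos: [0.4285, -0.0091, 0.0822]
ee_rot: [0.0, 1.0, 0.021, -0.001]
wrist_force: [-9.4, 0.5, 18.1]
```

The low wall now reads 63.8 mm (home 64), so the magazine is home. Next come the rods: I'll turn the gripper to close along x, move above the first rod and take fresh measurements there.

```bash
python3 -m jog '0.3 0 0 5 0 0 9;0.3 0 5 10 0 0 19;0.3 0 11 12 0 0 29;0.3 0 17 12 0 0 39;0.3 0 23 12 0 0 49' | sed -n 2,3p; python3 -m jog '0.3 0 6 0 0 0 10;0.3 0 12.7 0 0 0 20;0.3 0 12.7 0 0 0 30;0.3 0 12.7 0 0 0 40;0.3 0 12.7 0 0 0 40' | sed -n 2,3p; python3 - <<'E'
from h import *
t=snapshot('top')[:,:,::-1];s=snapshot('scene')[:,:,::-1];cv2.imwrite('raw_top8.png',t);cv2.imwrite('raw_scene8.png',s)
cv2.imwrite('pics/c9.png',np.vstack([np.hstack([cv2.resize(t[160:260,120:220],(400,300)),cv2.resize(t[170:245,325:400],(400,300),interpolation=cv2.INTER_CUBIC)]),np.hstack([cv2.resize(s[170:230,230:310],(400,300),interpolation=cv2.INTER_CUBIC),cv2.resize(s[160:220,180:260],(400,300),interpolation=cv2.INTER_CUBIC)])]))
E
```

```text
tool_pos: [0.4283, 0.2204, 0.2008]
ee_rot: [0.0, 0.9, 0.436, 0.001]
tool_pos: [0.4279, 0.3456, 0.1993]
ee_rot: [-0.0, 0.699, 0.715, -0.0]
```

View pics/c9.png

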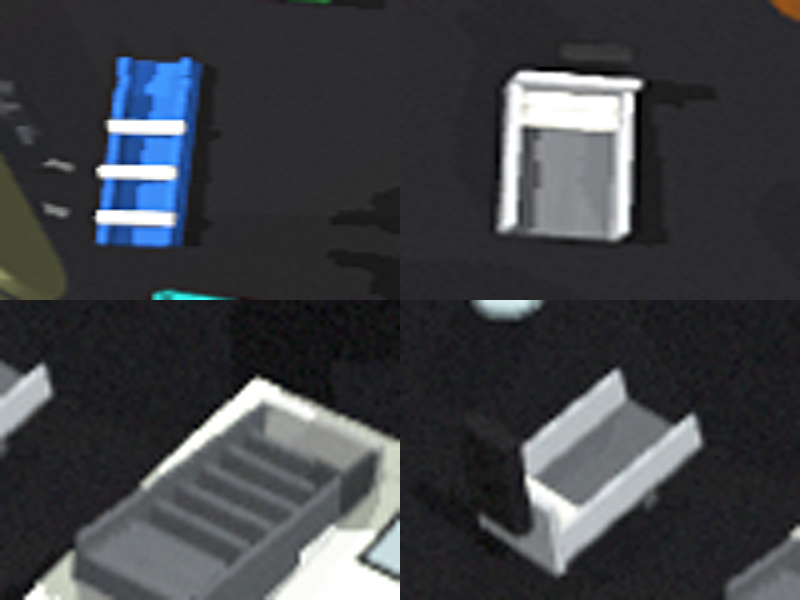

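The view shows three rods at top-left crop (146,127), (137,171) and (136,217). The scoop is unmoved with its two rods at the back, and the magazine is seated. I'll take sub-pixel positions of the rod ends and scoop walls.

```bash
python3 - <<'E'
from h import *
t=cv2.imread('raw_top8.png'); hsv=cv2.cvtColor(t,cv2.COLOR_BGR2HSV); r=t[:,:,2].astype(float)
white=((hsv[:,:,2]>165)&(hsv[:,:,1]<90)).astype(np.uint8)
for c in blobs(white,(135,180,180,245)):
    m=np.zeros_like(white);cv2.drawContours(m,[c],-1,1,-1); m=cv2.dilate(m,np.ones((3,3)))
    v,u=np.nonzero(m); w=np.clip(r[v,u]-60,0,None); uc,vc=(u*w).sum()/w.sum(),(v*w).sum()/w.sum()
    d=np.linalg.svd((np.c_[u-uc,v-vc]*w[:,None]),full_matrices=False)[2][0]
    P=ray("top",[(uc,vc),(uc+10*d[0],vc+10*d[1])],.026); q=P[1]-P[0]; print("rod",P[0].round(4),"yaw",(np.degrees(np.arctan2(q[1],q[0]))%180).round(1))
g=t.astype(float).mean(2)
def sub(a,i0,i1,th,fall):
    for i in range(i0,i1):
        if (a[i]>=th>a[i+1]) if fall else (a[i]<th<=a[i+1]): return i+(th-a[i])/(a[i+1]-a[i])
A=[];B=[]
for row in range(206,228,2):
    l=sub(g[row],344,350,155,True); q=sub(g[row],361,369,180,False)
    x=ray("top",[(356,row)],.02)[0,0]
    zf=.02-.14*max(0,min(.1,x-.4476))
    if l and q: A.append(ray("top",[(l,row)],zf+.02)[0]);B.append(ray("top",[(q,row)],zf)[0])
A=np.array(A);B=np.array(B)
for n,P in(("in+y",A),("in-y",B)): p=np.polyfit(P[:,0],P[:,1],1);print(n,len(P),np.polyval(p,[.45,.4676,.5]).round(4),np.degrees(np.arctan(p[0])).round(2))
print("lip",ray("top",[(c,sub(g[:,c],226,232,95,True)) for c in(354,358)],.02))
print("back rod edges",[(sub(g[:,c],190,198,200,False),sub(g[:,c],198,206,190,True)) for c in (354,357,360)])
E
```

```text
rod [0.4233 0.3503 0.026 ] yaw 88.5
rod [0.4648 0.3521 0.026 ] yaw 89.6
rod [0.5064 0.3495 0.026 ] yaw 90.2
in+y 11 [-0.1667 -0.168  -0.1706] -4.44
in-y 11 [-0.2197 -0.2209 -0.223 ] -3.8
lip [[ 0.44734703 -0.19116535  0.02      ]
 [ 0.44670503 -0.20194647  0.02      ]]
back rod edges [(np.float64(192.5), np.float64(201.444099378882)), (np.float64(193.3978102189781), np.float64(201.6701030927835)), (np.float64(193.47452229299364), np.float64(202.30194805194805))]
```

Scoop yaw is about -3.9°, its inside width measures 53 mm as it should, and the drop point is at (0.467, -0.1944). I'll descend on the first rod at (0.4233, 0.3503).

```bash
python3 -m jog '0.3 -0.5 0.5 -6 0 0 -1.5;0.3 -0.5 0.5 -12 0 0 -1.5;0.3 -0.5 0.5 -15 0 0 -1.5;0.3 -0.5 0.5 -15 0 0 -1.5' | sed -n 2,5p
```

```text
tool_pos: [0.4211, 0.3486, 0.0467]
ee_rot: [-0.001, 0.709, 0.706, -0.003]
wrist_force: [-0.2, 0.6, -0.5]
gripper_width: 0.302
```

```bash
python3 -m jog '0.3 0.1 0.1 -1 0 0 0;0.3 0.1 0.1 -2 0 0 0;0.3 0.1 0.1 -2.4 0 0 0;0.3 0.1 0.1 -2.4 0 0 0' | sed -n 2,4p;python3 -m jog '0 0 0 0 0 0 0;0 0 0 0 0 0 0;0 0 0 0 0 0 0;0 0 0 0 0 0 0' 40 | sed -n 2,6p
```

```text
tool_pos: [0.424, 0.3513, 0.0256]
ee_rot: [-0.0, 0.708, 0.706, -0.0]
wrist_force: [-0.2, 0.4, 0.8]
tool_pos: [0.4243, 0.3515, 0.026]
ee_rot: [0.0, 0.708, 0.706, 0.0]
wrist_force: [0.4, 0.5, 2.6]
gripper_width: 0.124
grip_force: 39.1
```

Gripped. I'll carry it to above the scoop and check it there.

```bash
python3 -m jog '0 0 0 6 0 0 0;0 0 -4 11 0 0 -3.7;0 0.5 -10 13 0 0 -3.7;0 1 -16 13 0 0 -3.7;0 1.5 -22 13 0 0 -3.7' | sed -n 2,2p; python3 -m jog '0 0.5 -6 0 0 0 0;0 1 -12 0 0 0 0;0 1.5 -18 0 0 0 0;0 2 -24 0 0 0 0;0 2.8 -30 0 0 0 0' | sed -n 2,3p; python3 -m jog '0 0 -2.4 -3 0 0 0;0 0 -2.4 -7 0 0 0;0 0 -2.4 -7 0 0 0;0 0 -2.4 -7 0 0 0' | sed -n 2,3p; python3 - <<'E'
from h import *
s=snapshot('scene')[:,:,::-1];cv2.imwrite('raw_scene9.png',s);o=get_obs();print(o['tool_pos'],o['gripper_width'])
crop(s,(180,130,270,215),7,'c10.png')
E
```

```text
tool_pos: [0.4391, 0.1297, 0.1562]
tool_pos: [0.4667, -0.1706, 0.1556]
ee_rot: [0.0, 0.73, 0.683, 0.0]
tool_pos: [0.4676, -0.1927, 0.0866]
ee_rot: [0.001, 0.73, 0.683, 0.0]
[ 0.4681501  -0.19286893  0.0873982 ] 0.12453182424939904
```

View pics/c10.png

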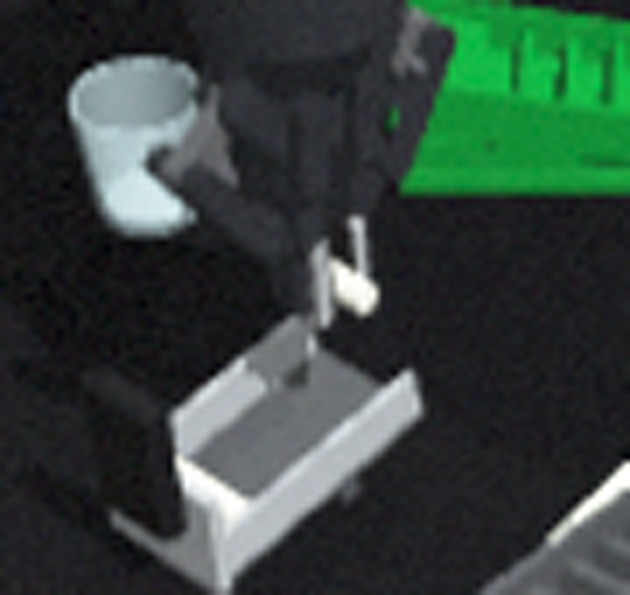

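The held rod's +y end is at crop (370,297), and the scoop's +y wall top runs to the lip corner (412,372). I'll cast both.

```bash
python3 - <<'E'
from h import *
f=lambda u,v,z:ray('scene',[(180+u/7,130+v/7)],z)[0].round(4)
print("rod end",f(370,297,.0835)); print("wall lip corner +y outer-top",f(412,372,.040)," -y corner top",f(302,318,.040)); print("wall back +y",f(228,528,.026),"back -y",f(178,410,.026)); print("predicted rod end px",(proj('scene',[[.4676+.0017,-.194+.025,.0835]])[0]-[180,130])*7)
print("pred lip corners px (outer +y, outer -y)",[(proj('scene',[[.447+.0285*np.sin(np.radians(3.9))*k,-.193+.0285*k,.040]])[0]-[180,130])*7 for k in(1,-1)])
E
```

```text
rod end [ 0.4695 -0.1658  0.0835]
wall lip corner +y outer-top [ 0.4544 -0.1621  0.04  ]  -y corner top [ 0.4557 -0.2165  0.04  ]
wall back +y [ 0.5482 -0.1693  0.026 ] back -y [ 0.5124 -0.229   0.026 ]
predicted rod end px [363.8124516  293.33694657]
pred lip corners px (outer +y, outer -y) [array([416.83891983, 362.02146862]), array([311.01945422, 299.17361144])]
```

The rod and scoop walls show the same bias (about +3 mm), so they agree with each other within 1 mm. I'll lower and release.

```bash
python3 -m jog '0 0 0 -2 0 0 0;0 0 0 -4 0 0 0;0 0 0 -4.6 0 0 0;0 0 0 -4.6 0 0 0' | sed -n 2,4p; python3 -m jog '0.3 0 0 0 0 0 0;0.3 0 0 0 0 0 0;0.3 0 0 0 0 0 0;0.3 0 0 3 0 0 0;0.3 0 0 9 0 0 0' | sed -n 2,5p; python3 -m jog '0.3 -0.6 6 4 0 0 3.7;0.3 -1 12 4 0 0 3.7;0.3 -1 18 4 0 0 3.7;0.3 -1 24 4 0 0 3.7;0.3 -1 30 4 0 0 3.7' | sed -n 2,3p; python3 - <<'E'
from h import *
s=snapshot('scene')[:,:,::-1];t=snapshot('top')[:,:,::-1]
cv2.imwrite('pics/c11.png',np.hstack([cv2.resize(t[170:245,325:400],(390,300),interpolation=cv2.INTER_CUBIC),cv2.resize(s[150:215,180:260],(390,300),interpolation=cv2.INTER_CUBIC)]));cv2.imwrite('raw_top11.png',t)
E
```

```text
tool_pos: [0.4678, -0.1927, 0.0407]
ee_rot: [0.001, 0.73, 0.683, 0.0]
wrist_force: [1.0, -0.3, 0.2]
tool_pos: [0.4649, -0.1916, 0.1277]
ee_rot: [-0.003, 0.73, 0.683, -0.001]
wrist_force: [1.2, -0.1, 0.4]
gripper_width: 0.3
tool_pos: [0.4568, 0.1093, 0.1701]
ee_rot: [0.0, 0.708, 0.706, 0.001]
```

View pics/c11.png

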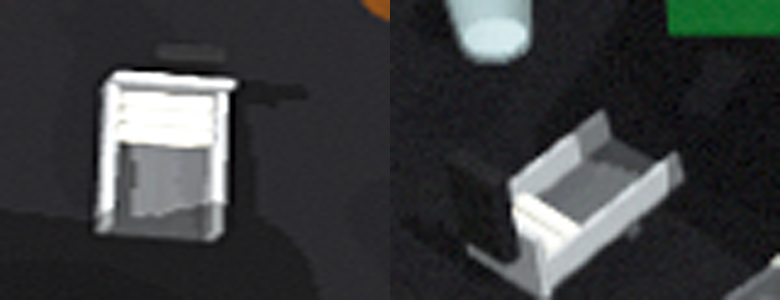

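Three rods now lie at the back of the scoop. Now the second rod, at (0.4648, 0.3521).

```bash
python3 -m jog '0.3 0.4 6 0 0 0 0;0.3 0.8 12 0 0 0 0;0.3 0.8 18 0 0 0 0;0.3 0.8 24.1 -4 0 0 0;0.3 0.8 24.1 -9 0 0 0' | sed -n 2,2p;  python3 -m jog '0.3 0 0 -3 0 0 0;0.3 0 0 -3 0 0 0;0.3 0 0 -3 0 0 0' | sed -n 2,3p
```

```text
tool_pos: [0.4672, 0.352, 0.0815]
tool_pos: [0.4663, 0.3484, 0.0512]
ee_rot: [0.0, 0.708, 0.706, 0.001]
```

```bash
python3 -m jog '0.3 -0.1 0.4 -1 0 0 0;0.3 -0.1 0.4 -2 0 0 0;0.3 -0.1 0.4 -2.6 0 0 0;0.3 -0.1 0.4 -2.6 0 0 0' | sed -n 2,4p;python3 -m jog '0 0 0 0 0 0 0;0 0 0 0 0 0 0;0 0 0 0 0 0 0;0 0 0 0 0 0 0' | sed -n 2,6p
```

```text
tool_pos: [0.4635, 0.352, 0.0228]
ee_rot: [-0.0, 0.708, 0.706, -0.001]
wrist_force: [0.2, -0.1, 0.5]
tool_pos: [0.4655, 0.3527, 0.0246]
ee_rot: [0.001, 0.708, 0.706, 0.002]
wrist_force: [5.8, -1.4, -0.0]
gripper_width: 0.12
grip_force: 39.0
```

```bash
python3 -m jog '0 0 0 6 0 0 0;0 0 -4 11 0 0 -3.7;0 0 -10 13 0 0 -3.7;0 0 -16 13 0 0 -3.7;0 0.1 -22 13 0 0 -3.7' | sed -n 2,2p; python3 -m jog '0 0 -6 0 0 0 0;0 0 -12 0 0 0 0;0 0.1 -18 0 0 0 0;0 0.1 -24 0 0 0 0;0 0.1 -30 0 0 0 0' | sed -n 2,3p; python3 -m jog '0 0 -2.65 -3 0 0 0;0 0 -2.65 -7 0 0 0;0 0 -2.65 -7 0 0 0;0 0 -2.65 -7 0 0 0;0 0 -2.65 -7 0 0 0' | sed -n 2,3p; python3 -c "
from h import *
t=snapshot('scene')[:,:,::-1];cv2.imwrite('raw_scene12.png',t);print(get_obs()['tool_pos'])
a=cv2.imread('raw_scene0.png')[165:215,190:245].mean(2);b=t[165:215,190:245].mean(2)
a=cv2.imread('raw_scene9.png')[165:215,190:245].mean(2)
print(np.abs(a-b)[20:,:].mean(),cv2.phaseCorrelate(np.float64(a[22:]),np.float64(b[22:])))"
```

```text
tool_pos: [0.464, 0.131, 0.1539]
tool_pos: [0.4651, -0.1689, 0.1534]
ee_rot: [-0.001, 0.73, 0.683, 0.0]
tool_pos: [0.4673, -0.1942, 0.0857]
ee_rot: [0.001, 0.73, 0.684, 0.001]
[ 0.46727525 -0.19427177  0.08561556]
6.504848484848485 ((0.19142542019417874, 0.09747205593136599), 0.855954398824621)
```

The scoop hasn't moved. I'll lower and release.

```bash
python3 -m jog '0 0 0.05 -2 0 0 0;0 0 0.05 -4 0 0 0;0 0 0.05 -4.4 0 0 0;0 0 0.05 -4.4 0 0 0' | sed -n 2,4p; python3 -m jog '0.3 0 0 0 0 0 0;0.3 0 0 0 0 0 0;0.3 0 0 0 0 0 0;0.3 0 0 3 0 0 0;0.3 0 0 9 0 0 0' | sed -n 2,5p; python3 -m jog '0.3 0.6 6 4 0 0 3.7;0.3 1 12 4 0 0 3.7;0.3 2 18 4 0 0 3.7;0.3 3 24 4 0 0 3.7;0.3 3.9 30 4 0 0 3.7' | sed -n 2,3p;  python3 -m jog '0.3 0 6 0 0 0 0;0.3 0 12 0 0 0 0;0.3 0 18 0 0 0 0;0.3 0 24.1 -4 0 0 0;0.3 0 24.1 -9 0 0 0' | sed -n 2,2p;  python3 -m jog '0.3 0 0 -3 0 0 0;0.3 0 0 -3 0 0 0;0.3 0 0 -3 0 0 0' | sed -n 2,3p; python3 - <<'E'
from h import *
t=snapshot('top')[:,:,::-1];cv2.imwrite('raw_top13.png',t);g=t.mean(2)
for c in(353,357,361): print(g[186:230,c].astype(int))
E
```

```text
tool_pos: [0.4666, -0.1937, 0.0404]
ee_rot: [0.0, 0.73, 0.683, 0.0]
wrist_force: [-0.3, 0.9, 0.2]
tool_pos: [0.4639, -0.1926, 0.1277]
ee_rot: [-0.003, 0.73, 0.683, -0.001]
wrist_force: [0.7, -0.9, 0.3]
gripper_width: 0.3
tool_pos: [0.505, 0.1075, 0.1701]
ee_rot: [0.0, 0.708, 0.706, 0.0]
tool_pos: [0.5066, 0.3509, 0.0817]
tool_pos: [0.5059, 0.3469, 0.0512]
ee_rot: [0.0, 0.708, 0.706, 0.001]
[ 31   1 255 255 229 161 146 255 255 255 255 253 255 255 255 250 255 255
 255 248 255 255 255 255 157 135 140 143 144 143 143 144 142 143 142 141
 141 140 141 142 142 148 133  58]
[ 28  11 117 255 255 191 150 171 255 255 255 247 255 255 255 243 255 255
 255 252 254 255 255 255 201 114 140 140 140 140 140 140 140 142 142 140
 141 140 140 140 142 142 154  79]
[ 32  22  40 255 255 206 149 147 255 255 255 253 254 255 255 254 253 255
 255 255 254 255 255 255 233 111 127 130 130 131 130 129 130 129 130 128
 135 134 141 141 142 143 149 107]
```

Four rods are in the scoop. Now the third rod from the rest.

```bash
python3 -m jog '0.3 0.05 0.25 -1 0 0 0;0.3 0.05 0.25 -2 0 0 0;0.3 0.05 0.25 -2.6 0 0 0;0.3 0.05 0.25 -2.6 0 0 0' | sed -n 2,4p;python3 -m jog '0 0 0 0 0 0 0;0 0 0 0 0 0 0;0 0 0 0 0 0 0;0 0 0 0 0 0 0' | sed -n 2,6p
```

```text
tool_pos: [0.5048, 0.3485, 0.0225]
ee_rot: [-0.0, 0.708, 0.706, -0.001]
wrist_force: [0.5, 0.3, 0.1]
tool_pos: [0.5073, 0.3494, 0.0249]
ee_rot: [0.001, 0.708, 0.706, 0.002]
wrist_force: [6.9, -1.6, 0.5]
gripper_width: 0.123
grip_force: 39.0
```

```bash
python3 -m jog '0 0 0 6 0 0 0;0 0 -4 11 0 0 -3.7;0 -0.5 -10 13 0 0 -3.7;0 -1 -16 13 0 0 -3.7;0 -2 -22 13 0 0 -3.7' | sed -n 2,2p; python3 -m jog '0 -0.5 -6 0 0 0 0;0 -1 -12 0 0 0 0;0 -1.5 -18 0 0 0 0;0 -2 -24 0 0 0 0;0 -2 -30 0 0 0 0' | sed -n 2,3p; python3 -m jog '0 0 -2.4 -3 0 0 0;0 0 -2.4 -7 0 0 0;0 0 -2.4 -7 0 0 0;0 0 -2.4 -7 0 0 0;0 0 -2.4 -7 0 0 0' | sed -n 2,3p; python3 -c "
from h import *
t=snapshot('scene')[:,:,::-1];cv2.imwrite('raw_scene14.png',t);print(get_obs()['tool_pos'])
b=t[165:215,190:245].mean(2)
a=cv2.imread('raw_scene12.png')[165:215,190:245].mean(2)
print(np.abs(a-b)[20:,:].mean(),cv2.phaseCorrelate(np.float64(a[22:]),np.float64(b[22:])))"
```

```text
tool_pos: [0.4848, 0.1275, 0.1542]
tool_pos: [0.4645, -0.1723, 0.1537]
ee_rot: [-0.0, 0.73, 0.683, 0.0]
tool_pos: [0.4668, -0.1952, 0.0857]
ee_rot: [0.002, 0.73, 0.683, 0.001]
[ 0.46666551 -0.19516484  0.08561356]
6.391515151515152 ((-0.12950618381537993, 0.004742215461574162), 0.8006113312402251)
```

```bash
python3 -m jog '0 0 0.1 -2 0 0 0;0 0 0.1 -4 0 0 0;0 0 0.1 -4.4 0 0 0;0 0 0.1 -4.4 0 0 0' | sed -n 2,4p; python3 -m jog '0.3 0 0 0 0 0 0;0.3 0 0 0 0 0 0;0.3 0 0 0 0 0 0;0.3 0 0 3 0 0 0;0.3 0 0 9 0 0 0' | sed -n 2,5p; python3 -m jog '0.3 0 5 10 0 0 0;0.3 0 11 13 0 0 0;0.3 0 17 13 0 0 0;0.3 0 23 13 0 0 0' | sed -n 2,3p; python3 - <<'E'
from h import *
t=snapshot('top')[:,:,::-1];cv2.imwrite('raw_top15.png',t);s=snapshot('scene')[:,:,::-1];cv2.imwrite('raw_scene15.png',s);g=t.astype(float).mean(2)
for c in(353,357,361): print(g[186:230,c].astype(int))
a=cv2.imread('raw_top8.png').mean(2); 
print("scoop shift",cv2.phaseCorrelate(a[185:232,335:376],g[185:232,335:376]),"mag shift vs top8",cv2.phaseCorrelate(a[160:252,245:312],g[160:252,245:312]))
print(get_obs()['time_s'])
E
```

```text
tool_pos: [0.4659, -0.1941, 0.0404]
ee_rot: [0.0, 0.73, 0.683, 0.0]
wrist_force: [-0.2, -0.4, -0.9]
tool_pos: [0.4633, -0.1929, 0.1277]
ee_rot: [-0.003, 0.73, 0.683, -0.001]
wrist_force: [0.5, -0.0, 0.7]
gripper_width: 0.301
tool_pos: [0.4659, 0.0029, 0.2578]
ee_rot: [0.002, 0.731, 0.683, 0.001]
[ 31   2 255 255 235 168 152 255 255 255 255 253 255 255 255 252 255 255
 255 250 255 255 255 248 255 255 255 254 143  79  90  93  93  92  93  93
  93  92  89 104 119 152 140  63]
[ 32  12 122 255 255 198 157 178 255 255 255 249 255 255 255 246 255 255
 255 253 255 255 255 255 238 239 252 255 171  84  89  91  92  93  91  92
  93  92  93  93  91  96 137  76]
[ 30  22  44 255 255 216 154 155 255 255 255 254 254 255 255 255 254 255
 255 255 254 255 255 255 209 224 252 255 208  93  74  80  77  92 133 143
 122  91  91  92  96  94  96  85]
scoop shift ((0.4731484681139193, 0.21080327752437356), 0.667077646627488) mag shift vs top8 ((0.4804177370950953, 0.7311325986416151), 0.2727782536972096)
40.75
```

All five rods are in the scoop and the magazine is home. Next I'll measure the handle and the magazine frame for the pour.

```bash
python3 - <<'E'
from h import *
g=cv2.imread('raw_top15.png').astype(float).mean(2)
print("handle patch");print(g[178:188,352:372:1].astype(int))
def zt(x): return .030+.044+.176*(x-.497)
def edge(row,c0,c1,th):
    a=g[row]
    for i in range(c0,c1):
        if (a[i]-th)*(a[i+1]-th)<=0 and a[i]!=a[i+1]: return i+(th-a[i])/(a[i+1]-a[i])
for n,c0,c1 in(("L",268,278),("R",296,303)):
    P=[]
    for r in range(184,232,4):
        z=zt(ray("top",[(287,r)],.08)[0,0]); l=edge(r,c0,c1,180)
        if l: P.append(ray("top",[(l,r)],z)[0])
    P=np.array(P)
    if len(P)>3: p=np.polyfit(P[:,0],P[:,1],1);print(n,len(P),np.polyval(p,[.42,.497,.575]).round(4),np.degrees(np.arctan(p[0])).round(2))
for c in(280,288,296): print(c,g[226:246,c].astype(int),g[170:182,c].astype(int))
E
```

```text
handle patch
[[42 41 42 42 42 43 45 46 47 45 45 47 45 47 44 46 45 44 46 46]
 [43 43 41 42 41 41 42 44 45 47 45 45 45 44 45 46 47 44 47 45]
 [41 40 39 40 41 39 35 37 42 38 42 43 44 46 46 44 46 45 46 46]
 [42 42 38 49 55 54 55 56 55 54 51 51 56 54 46 48 42 43 45 45]
 [43 41 40 52 61 59 60 57 58 59 56 55 57 54 55 55 46 41 46 45]
 [41 39 39 58 66 61 60 60 60 59 57 58 57 57 59 61 48 42 45 45]
 [41 40 39 47 56 58 61 63 63 62 62 64 64 62 64 65 50 41 47 45]
 [40 40 37 35 36 39 38 40 39 42 40 41 44 49 50 51 46 43 47 47]
 [34 31 29 27 31 32 31 30 34 30 32 34 32 37 33 37 42 46 47 44]
 [ 0  2  0  4  9 12 19 24 21 22 26 29 31 29 30 39 43 43 45 45]]
L 6 [0.0209 0.0328 0.045 ] 8.85
R 7 [-0.0404 -0.0416 -0.0428] -0.9
280 [169 183 203 187 161 118 116 101 255 255 255 170 134 141 144 144 144 144
 143 143] [171 170 170 171 169 167 165 164 162 160 157 155]
288 [138 154 118  82 121 138 132 187 255 255 255 175 131 144 148 148 146 146
 145 144] [170 171 170 171 169 170 167 164 164 163 159 158]
296 [136 151 128  86 137 147 136 188 255 255 254 131 144 255 212 138 148 148
 146 145] [164 168 169 170 170 169 169 167 166 164 163 160]
```

```bash
python3 - <<'E'
from h import *
print("handle",ray("top",[(361.3,182.6)],.085))
g=cv2.imread('raw_top8.png').astype(float).mean(2)
def zt(x): return .030+.044+.176*(x-.497)
def edge(row,c0,c1,th):
    a=g[row]
    for i in range(c0,c1):
        if (a[i]-th)*(a[i+1]-th)<=0 and a[i]!=a[i+1]: return i+(th-a[i])/(a[i+1]-a[i])
for n,c0,c1 in(("L",268,278),("R",296,303)):
    P=[]
    for r in range(184,232,4):
        z=zt(ray("top",[(287,r)],.08)[0,0]); l=edge(r,c0,c1,180)
        if l: P.append(ray("top",[(l,r)],z)[0])
    P=np.array(P); p=np.polyfit(P[:,0],P[:,1],1);print(n,len(P),np.polyval(p,[.42,.497,.575]).round(4),np.degrees(np.arctan(p[0])).round(2))
a=g[:,288]; print(a[230:242].astype(int),a[172:182].astype(int)); i=edge
for j in range(230,240):
    if a[j]<190<=a[j+1]: print("low inner",ray("top",[(288,j+(190-a[j])/(a[j+1]-a[j]))],.064)); break
for j in range(172,181):
    if a[j]>195>=a[j+1]: print("high outer",ray("top",[(288,j+(195-a[j])/(a[j+1]-a[j]))],.078)); break
E
```

```text
handle [[ 0.55955948 -0.19894401  0.085     ]]
L 12 [0.0259 0.0272 0.0286] 0.97
R 12 [-0.043  -0.0391 -0.0352] 2.87
[116  95  72 139 255 250 215 152 100 241 243 237] [255 255 255 255 232 138 153 157 152 152]
low inner [[ 0.42494207 -0.01251902  0.064     ]]
high outer [[ 0.57334662 -0.00900113  0.078     ]]
```

The handle is at (0.559, -0.200), as predicted from the scoop frame, and the magazine centre is at (0.4975, -0.006). I'll go and grip the handle.

```bash
python3 -m jog '0.5 3 -6 0 0 0 0;0.5 6 -12 0 0 0 0;0.5 9.3 -18 -2 0 0 0;0.5 9.3 -20.3 -6 0 0 0;0.5 9.3 -20.3 -10 0 0 0' | sed -n 2,2p;  python3 -m jog '0.5 0 0 -3 0 0 0;0.5 0 0 -3 0 0 0;0.5 0 0 -3 0 0 0' | sed -n 2,5p
```

```text
tool_pos: [0.5583, -0.2051, 0.1536]
tool_pos: [0.559, -0.2021, 0.1265]
ee_rot: [0.001, 0.73, 0.683, 0.0]
wrist_force: [-0.4, 0.4, -0.4]
gripper_width: 0.501
```

```bash
python3 -m jog '0.5 0 0.1 -2 0 0 0;0.5 0 0.1 -4 0 0 0;0.5 0 0.1 -5.5 0 0 0;0.5 0 0.1 -5.8 0 0 0;0.5 0 0.1 -5.8 0 0 0' | sed -n 2,4p;python3 -m jog '0 0 0 0 0 0 0;0 0 0 0 0 0 0;0 0 0 0 0 0 0;0 0 0 0 0 0 0;0 0 0 0 0 0 0' 100 | sed -n 2,6p
```

```text
tool_pos: [0.5584, -0.2004, 0.0669]
ee_rot: [-0.0, 0.73, 0.683, -0.0]
wrist_force: [0.2, 0.0, 0.8]
tool_pos: [0.5594, -0.2008, 0.0684]
ee_rot: [0.001, 0.73, 0.683, 0.001]
wrist_force: [2.6, 0.3, 5.7]
gripper_width: 0.128
grip_force: 98.0
```

The handle is gripped. I'll lift it smoothly and carry it level.

```bash
python3 -m jog '0 0 0 1 0 0 0;0 0 0 3 0 0 0;0 0 0 6 0 0 0;0 0 0 9 0 0 0;0 0 0 12 0 0 0' | sed -n 2,5p;  python3 -m jog '0 0 0 0 0 0 0;0 1 2 0 0 0 1.5;0 3 5 0 0 0 3;0 5 8 0 0 0 4.5;0 7 12 0 0 0 6' | sed -n 2,5p; python3 -m jog '0 2 3 0 0 0 0;0 3.5 6 0 0 0 0;0 4.3 8 0 0 0 0;0 4.3 8 0 0 0 0;0 4.3 8 0 0 0 0' | sed -n 2,5p; python3 - <<'E'
from h import *
s=snapshot('scene')[:,:,::-1];cv2.imwrite('raw_scene16.png',s);crop(s,(180,120,330,270),4,'c12.png')
o=get_obs();print(o['time_s'],o['tool_pos'],o['wrist_force'],o['moment'])
t=snapshot('top')[:,:,::-1];cv2.imwrite('raw_top16.png',t)
E
```

```text
tool_pos: [0.5579, -0.2003, 0.1886]
ee_rot: [-0.0, 0.73, 0.683, -0.0]
wrist_force: [0.3, 0.2, -3.6]
gripper_width: 0.122
tool_pos: [0.6278, -0.0797, 0.1851]
ee_rot: [-0.001, 0.694, 0.72, -0.001]
wrist_force: [0.6, -0.2, -2.8]
gripper_width: 0.125
tool_pos: [0.6708, -0.001, 0.1865]
ee_rot: [-0.0, 0.694, 0.72, -0.001]
wrist_force: [0.3, 0.5, -3.4]
gripper_width: 0.126
44.925 [ 0.67088489 -0.00130732  0.18675681] [ 0.50328293 -0.59985638 -2.65071623] [ 0.01459863 -0.16120518 -0.02325843]
```

```bash
python3 - <<'E'
from h import *
L=lambda n:cv2.cvtColor(cv2.imread(n),cv2.COLOR_BGR2GRAY).astype(float)
a,b=L('raw_scene8.png'),L('raw_scene16.png'); w=(slice(172,225),slice(268,330))
print(cv2.phaseCorrelate(a[w],b[w]),np.abs(a[w]-b[w]).mean())
# white lip edges of scoop & side walls near lip: bright mask region in scene
print("pred lip corners px", proj('scene',[[.559+.0285*-.037,-.0052+.0285,.1385],[.559+.0285*.037,-.0052-.0285,.1385]]).round(1), "mag high corners", proj('scene',[[.574,.0315,.078],[.576,-.0365,.078]]).round(1))
E
```

```text
((-0.20240235410062724, 0.0315170849239621), 0.8731774122562403) 14.28241022519781
pred lip corners px [[271.  207.1]
 [249.4 196.6]] mag high corners [[269.5 233. ]
 [244.9 219.9]]
```

View pics/c12.png

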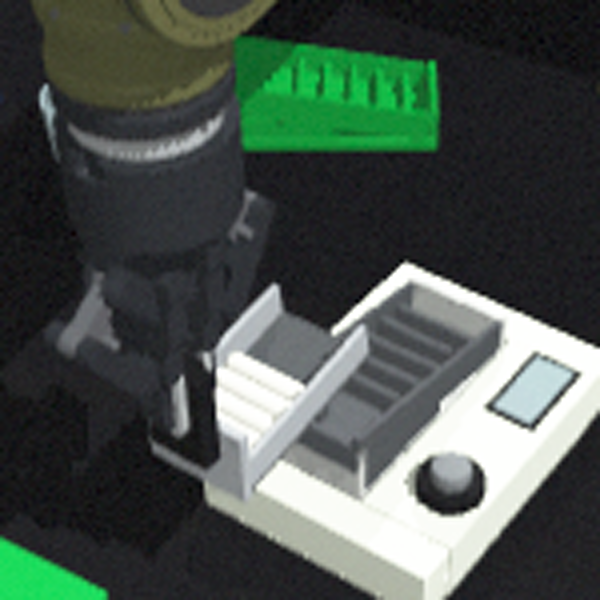

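The last view shows the scoop level over the seated magazine, its rods at the back and its lip over the ramp at about crop (340,350). I'll lower with a 7° tilt first.

```bash
python3 -m jog '0 -0.2 0.05 -0.8 0.05 -1.5 0;0 -0.4 0.1 -1.7 0.1 -3 0;0 -0.6 0.1 -2.6 0.2 -5 0;0 -0.85 0.1 -3.5 0.25 -7 0;0 -0.85 0.1 -3.5 0.25 -7 0' | sed -n 2,5p; python3 -m jog '0 0 0 0 0 0 0;0 0 0 0 0 0 0' | sed -n 2,5p
```

```text
tool_pos: [0.6614, -0.0004, 0.1511]
ee_rot: [0.042, 0.693, 0.719, 0.043]
wrist_force: [-0.1, -0.1, -3.5]
gripper_width: 0.123
tool_pos: [0.6636, 0.0003, 0.1531]
ee_rot: [0.043, 0.692, 0.719, 0.044]
wrist_force: [0.3, 0.5, -2.9]
gripper_width: 0.124
```

Now the pour, tilting slowly.

```bash
python3 -m jog '0 -0.12 0 0.18 0.04 -1 0;0 -0.25 0 0.4 0.08 -2.2 0;0 -0.4 0 0.6 0.1 -3.4 0;0 -0.55 0 0.85 0.16 -4.6 0;0 -0.7 0 1.05 0.2 -6 0' | sed -n 2,4p; python3 -m jog '0 0 0 0 0 0 0;0 0 0 0 0 0 0;0 0 0 0 0 0 0;0 0 0 0 0 0 0;0 0 0 0 0 0 0' | sed -n 2,4p
```

```text
tool_pos: [0.6558, 0.0006, 0.163]
ee_rot: [0.079, 0.689, 0.716, 0.082]
wrist_force: [0.1, 0.8, -2.6]
tool_pos: [0.656, 0.0005, 0.1627]
ee_rot: [0.079, 0.689, 0.716, 0.081]
wrist_force: [-1.2, -0.7, -3.5]
```

```bash
cat > look.py <<'E'
from h import *
import sys
s=snapshot('scene')[:,:,::-1];t=snapshot('top')[:,:,::-1];cv2.imwrite(f'raw_scene{sys.argv[1]}.png',s);cv2.imwrite(f'raw_top{sys.argv[1]}.png',t)
E
python3 - <<'E'
import sys; sys.argv=['x','17']
exec(open('look.py').read())
hsv=cv2.cvtColor(s,cv2.COLOR_BGR2HSV); w=((s.min(2)>215)).astype(np.uint8)
for c in blobs(w,(215,170,315,260),8): r=cv2.minAreaRect(c); print([round(v,1) for v in (*r[0],*r[1],r[2])],cv2.contourArea(c))
E
```

```text
[287.0, 224.3, 59.6, 72.5, 12.7] 1607.5
[252.8, 222.1, 19.5, 35.4, 48.0] 415.5
```

```bash
python3 -m jog '0 -0.12 0 0.18 0.03 -1 0;0 -0.25 0 0.36 0.07 -2 0;0 -0.4 0 0.52 0.1 -3 0;0 -0.4 0 0.52 0.1 -3 0;0 -0.4 0 0.52 0.1 -3 0' | sed -n 2,4p; python3 -m jog '0 0 0 0 0 0 0;0 0 0 0 0 0 0;0 0 0 0 0 0 0;0 0 0 0 0 0 0;0 0 0 0 0 0 0' | sed -n 2,4p; python3 - <<'E'
import sys; sys.argv=['x','18']
exec(open('look.py').read())
f=[]
for i in range(8): snapshot('top'); f.append(get_obs()['wrist_force'])
print(np.mean(f,0),np.std(f,0))
a=cv2.imread('raw_scene17.png').astype(int); d=np.abs(s.astype(int)-a).sum(2)>60; v,u=np.nonzero(d); print(d.sum(),u.min() if len(u) else 0,u.max() if len(u) else 0,v.min() if len(u) else 0,v.max() if len(u) else 0)
# bright (white rod) mask inside magazine area
w=(s.min(2)>170)
for r in range(176,248,3): print(r,''.join('#' if x>200 else '+' if x>140 else '-' if x>90 else '.' for x in s[r,215:315].mean(1)))
E
```

```text
tool_pos: [0.652, 0.0005, 0.1683]
ee_rot: [0.097, 0.687, 0.713, 0.1]
wrist_force: [-0.4, 0.1, -1.9]
tool_pos: [0.652, 0.0006, 0.1679]
ee_rot: [0.097, 0.687, 0.713, 0.1]
wrist_force: [0.6, 0.4, -1.5]
[ 0.23456323  0.09926369 -1.98635584] [0.40899424 0.47888455 0.35130864]
6223 87 491 0 254
176 ........................................-...........................................................
179 ......................................--............................................................
182 ........--.............................--...........................................................
185 .....-----........................................................-.................................
188 ...-------.....................................................##########...........................
191 ----------.................................................-######+--++#########....................
194 ---......-..............................................+#####---.-.-++++++++#########+.............
197 ..........-..........................................####+---.-...----+
[... 1009 characters left out ...]
--------------###++++++++-------.-....-.++#########################++#
230 ......-........--........###+------------###+++++++-...----........++###############################
233 .....--..................+++++#+----+###++++++++-.....-+--.--.-.-+###########++#####################
236 .....------.............-++++++++####+++++++-.-----...-#--.--.+######+...++++++++++..###############
239 .....------------......-+++++++##+++++++++##+++++-+++++#-..+#######+-.....-+++++++-...+#############
242 ..........---------++++++++++++++++++-+###########+++++#++#########++.......-----.....+###########+.
245 ...............-++++++++++++++++++-+#################################+...............+##########-...
```

The weight has dropped to 2.0 N, which is the empty scoop, so all rods are out. I'll raise the scoop, level it and carry it back to its place on the bench.

```bash
python3 -m jog '0 0 0 1 0 0 0;0 0.5 0 3 0 0 0;0 1 0 6 0 0 0;0 1 -2 7 -0.3 8 0;0 1 -5 7 -0.5 15.9 0' | sed -n 2,3p; python3 -m jog '0 -2 -3 0 0 0 -2;0 -4 -6 -2 0 0 -4;0 -6 -9 -4 0 0 -6;0 -8 -12 -6 0 0 -6;0 -10.3 -15.1 -8 0 0 -6' | sed -n 2,3p; python3 -m jog '0 0 0 0 0 0 0;0 0 0 0 0 0 0;0 0 0 0 0 0 0' | sed -n 2,4p; python3 - <<'E'
import sys; sys.argv=['x','19']
exec(open('look.py').read())
for r in range(158,256,1): print(r,''.join('#' if x>225 else '+' if x>165 else '-' if x>110 else '.' for x in t[r,266:308].mean(1)))
E
```

```text
tool_pos: [0.6637, -0.0495, 0.2432]
ee_rot: [0.002, 0.693, 0.721, 0.002]
tool_pos: [0.5597, -0.2019, 0.1597]
ee_rot: [0.002, 0.73, 0.683, 0.002]
tool_pos: [0.5604, -0.2002, 0.1597]
ee_rot: [0.002, 0.73, 0.684, 0.002]
wrist_force: [0.3, 0.3, -2.3]
158 ..........................................
159 ..........................................
160 ..........................................
161 ..........................................
162 ..........................................
163 ..........................................
164 ..........................................
165 ..........................................
166 ..........................................
167 ..........................................
168 ..........................................
169 ..........................................
170 ..........................................
171 ----######################################
172 ##########################################
173 ##########################################
174 ##########################################
175 ##########################################
176 ###
[... 3052 characters left out ...]
##########################################
242 ##########################################
243 ##########################################
244 ##########################################
245 ##########################################
246 ##########################################
247 ##########################################
248 #####################################+++++
249 --........................................
250 ..........................................
251 ..........................................
252 ..........................................
253 ..........................................
254 ..........................................
255 ..........................................
```

The scoop is empty. In the magazine, rods lie in grooves 2, 3 and 4 (rows 216.5, 209, 201.5). At groove 5 the white band (rows 189 to 196) is wider than one rod, so the fifth rod rests on top of the one there. First I'll put the scoop down.

```bash
python3 -m jog '0 -0.1 0 -3 0 0 0;0 -0.1 0 -6 0 0 0;0 -0.1 0 -8 0 0 0;0 -0.1 0 -8.6 0 0 0;0 -0.1 0 -8.9 0 0 0' | sed -n 2,4p; python3 -m jog '0 0 0 -0.15 0 0 0;0 0 0 -0.3 0 0 0;0 0 0 -0.3 0 0 0' | sed -n 2,4p
```

```text
tool_pos: [0.5586, -0.2005, 0.0694]
ee_rot: [0.001, 0.73, 0.683, 0.001]
wrist_force: [-0.2, 0.4, -2.3]
tool_pos: [0.559, -0.2009, 0.0684]
ee_rot: [0.001, 0.73, 0.683, 0.001]
wrist_force: [-2.4, 0.9, 5.1]
```

```bash
python3 -m jog '0.5 0 0 0 0 0 0;0.5 0 0 0 0 0 0;0.5 0 0 0 0 0 0;0.5 0 0 0 0 0 0;0.5 0 0 3 0 0 0' | sed -n 2,3p; python3 -m jog '0.5 0 0 5 0 0 0;0.5 0 0 10 0 0 0;0.5 -6 -2 12 0 0 0;0 -12 -4 12 0 0 0;0 -16 -6 12 0 0 0' | sed -n 2,5p; python3 - <<'E'
import sys; sys.argv=['x','20']
exec(open('look.py').read())
g=t.astype(float).mean(2); a=cv2.imread('raw_top8.png').astype(float).mean(2)
print("scoop shift",cv2.phaseCorrelate(a[203:232,338:374],g[203:232,338:374]))
yaw=np.radians(2.2); ex=np.array([np.cos(yaw),np.sin(yaw),0]); ey=np.array([-np.sin(yaw),np.cos(yaw),0])
O=np.array([.4245,-.0086,.054]); c10,s10=np.cos(np.radians(10)),np.sin(np.radians(10))
lx=c10*ex+s10*np.array([0,0,1]); lz=-s10*ex+c10*np.array([0,0,1])
np.save('lanes.npy',np.array([O,lx,ey,lz]))
P=lambda x,y,z:O+lx*x+ey*y+lz*z
for n,im in(("top",t),("scene",s)):
    print(n,{k:proj(n,P(*v))[0].round(1).tolist() for k,v in dict(g0=(.006,0,-.006),g1=(.026,0,-.006),g2=(.046,0,-.006),g3=(.066,0,-.006),g4=(.086,0,-.006),g5=(.106,0,-.006),top5=(.11,0,.005),top5R=(.11,.025,.005)).items()})
for r in range(186,240): print(r,''.join('#' if x>210 else '+' if x>160 else '-' if x>100 else '.' for x in s[r,240:312].mean(1)))
E
```

```text
tool_pos: [0.5558, -0.1995, 0.0931]
ee_rot: [-0.003, 0.73, 0.683, -0.0]
tool_pos: [0.3962, -0.2607, 0.2163]
ee_rot: [0.001, 0.73, 0.683, 0.001]
wrist_force: [0.5, -1.1, -0.0]
gripper_width: 0.082
scoop shift ((6.032670266011722, 9.293904041369505), -0.10490329731581012)
top {'g0': [286.4, 231.5], 'g1': [286.3, 223.9], 'g2': [286.2, 216.3], 'g3': [286.1, 208.7], 'g4': [286.0, 201.1], 'g5': [285.9, 193.5], 'top5': [285.9, 191.8], 'top5R': [276.3, 192.0]}
scene {'g0': [292.1, 199.9], 'g1': [287.7, 203.4], 'g2': [283.2, 206.9], 'g3': [278.6, 210.5], 'g4': [273.8, 214.2], 'g5': [268.9, 218.1], 'top5': [268.3, 215.0], 'top5R': [277.4, 219.5]}
186 -.......................................###+............................
187 .......................................######+..........................
188 ......................................#########+........................
189 .....................................#############-.....................
190 ...................................-######++########+...................
191 ..................................-######----++#######+...........
[... 3002 characters left out ...]
#######
231 #####+----------.........................-+#############################
232 ######------------............--........-+##############################
233 #######+------------..........+-.......-+#########++++##################
234 #########+------------.......-#-......-+#######---++++++++##############
235 ###########+------------.....-+-......+######+..-++++++++--#############
236 #############+------------...-+--....++#####-...++++++++++..############
237 ###############------------..-#-....++#####+-...-+++++++++..-###########
238 #################-------------#-...+######+-....--+++++++-...###########
239 ###################+---------+#-..-#######+-.....---++++--...+##########
```

Confirmed: rods lie in grooves 2, 3, 4 and 5, and the fifth sits on top near lanes x = 110, z = +5. I'll tilt the tool 10° to be normal to the slope and roll it downhill into the free grooves with shut fingers.

```bash
python3 -m jog '0 4 6 0 0 0 2;0 8 12 0 0 0 4;0 12 18 0 0 0 6;0 16 24 0 0 0 6;0 16.3 25.8 0 0 0 6' | sed -n 2,3p; python3 -m jog '0 0 0 -1 0.2 -5 0;0 0 0 -3 0.4 -10 0;0 0 0 -5 0.4 -10 0;0 0 0 -5 0.4 -10 0;0 0 0 -5 0.4 -10 0' | sed -n 2,5p; python3 - <<'E'
from h import *
O,lx,ly,lz=np.load('lanes.npy');o=get_obs();q=o['ee_rot'];M=R.from_quat(np.r_[q[1:],q[0]]).as_matrix()
tip=o['tool_pos']+M[:,2]*.0187; d=tip-O; print("tip lanes mm",[round(float(d@v)*1000,1) for v in(lx,ly,lz)],"tilt",np.degrees(np.arccos(-M[:,2]@lz)).round(1))
E
```

```text
tool_pos: [0.5625, 0.0002, 0.2159]
ee_rot: [0.0, 0.693, 0.721, 0.001]
tool_pos: [0.5618, -0.0026, 0.1666]
ee_rot: [0.061, 0.691, 0.718, 0.064]
wrist_force: [0.7, -0.6, 0.2]
gripper_width: -0.001
tip lanes mm [154.9, 0.8, 68.3] tilt 0.1
```

```bash
python3 -m jog '0 -0.1 0 -2.5 0 0 0;0 -0.2 -0.1 -5 0 0 0;0 -0.2 -0.1 -6 0 0 0;0 -0.2 -0.1 -6.3 0 0 0;0 -0.2 -0.1 -6.3 0 0 0' | sed -n 2,4p; python3 -m jog '0 0 0 -0.2 0 0 0;0 0 0 -0.3 0 0 0;0 0 0 -0.3 0 0 0' | sed -n 2,4p
```

```text
tool_pos: [0.5598, -0.0035, 0.104]
ee_rot: [0.061, 0.691, 0.718, 0.064]
wrist_force: [-0.9, 0.0, 0.1]
tool_pos: [0.559, -0.0034, 0.1001]
ee_rot: [0.061, 0.691, 0.718, 0.064]
wrist_force: [-0.2, 0.4, 0.3]
```

```bash
python3 -m jog '0 -0.4 0 -0.07 0 0 0;0 -0.8 0 -0.14 0 0 0;0 -1.2 -0.05 -0.21 0 0 0;0 -1.4 -0.05 -0.25 0 0 0;0 -1.6 -0.05 -0.28 0 0 0' | sed -n 2,4p; python3 -m jog '0 -0.2 0 -0.03 0 0 0;0 -0.4 0 -0.07 0 0 0;0 -0.6 0 -0.1 0 0 0;0 -0.8 0 -0.14 0 0 0;0 -1 0 -0.17 0 0 0' | sed -n 2,4p; python3 -c "
from h import *
s=snapshot('scene')[:,:,::-1]
cv2.imwrite('raw_scene21.png',s)
for r in range(190,224): print(r,''.join('#' if x>210 else '+' if x>160 else '-' if x>100 else '.' for x in s[r,240:312].mean(1)))"
```

```text
tool_pos: [0.5431, -0.004, 0.0975]
ee_rot: [0.061, 0.691, 0.718, 0.064]
wrist_force: [0.7, -1.0, 2.2]
tool_pos: [0.534, -0.0041, 0.0964]
ee_rot: [0.062, 0.691, 0.717, 0.065]
wrist_force: [4.5, -1.1, 4.9]
190 ...............-------.......................#######+...................
191 ...............-----.-......................-+########+.................
192 ..............----...-......................---+########+...............
193 ..............---.....-....................------+#########-............
194 ..............---......-...................--------+#########+..........
195 .......................-...................----------++########+........
196 ...........................................-------------+########+......
197 ..........................................----------------+########+-...
198 ...........................................-----------------+#########+.
199 ..............................................----------------+#########
200 ......................................-.........-----------------+######
201 ......................................---....
[... 1021 characters left out ...]
###.+##
215 ........-..........--+.......----#######+-.-----.......-###########.-###
216 ......----......---..--......-+--#########+.--........-###########.-+###
217 ......-....--------.-........-+--+#########---.......-###########--+####
218 ...........-----------.....---+##++#######--........+###########--+#####
219 .........-------------......-+#####++##+---........+###########--+######
220 ....-...----------------.....-#######++---........+###########--+#######
221 ...++...----------------.-.----+#####+---.........###########-.-+#######
222 ..++-....------------------------+###---..........###########+..-++#####
223 .+++-......------------------------+-............+#############+..--+###
```

```bash
python3 -m jog '0 -0.5 0 -0.09 0 0 0;0 -1 -0.05 -0.18 0 0 0;0 -1.5 -0.05 -0.27 0 0 0;0 -2 -0.1 -0.35 0 0 0;0 -2.5 -0.1 -0.44 0 0 0' | sed -n 2,4p; python3 -m jog '0 -0.5 0 -0.09 0 0 0;0 -1 -0.05 -0.18 0 0 0;0 -1.5 -0.05 -0.27 0 0 0' | sed -n 2,4p; python3 -c "
from h import *
s=snapshot('scene')[:,:,::-1]
cv2.imwrite('raw_scene22.png',s)
for r in range(190,224): print(r,''.join('#' if x>210 else '+' if x>160 else '-' if x>100 else '.' for x in s[r,240:312].mean(1)))"
```

```text
tool_pos: [0.5097, -0.0052, 0.0928]
ee_rot: [0.063, 0.691, 0.717, 0.066]
wrist_force: [3.5, 0.4, 7.6]
tool_pos: [0.4947, -0.0057, 0.0902]
ee_rot: [0.063, 0.691, 0.717, 0.065]
wrist_force: [1.9, 0.1, 6.9]
190 ................................................+++#+...................
191 ................................................++####+.................
192 ...............................................--++#####+...............
193 ...............................................----+#######-............
194 ...............................................------+#######+..........
195 ..............................................---------+#######+........
196 .............................+..............--------------+######+......
197 ............................-#+.............+---------------+######+-...
198 ...........................-+#-...........-.------------+----++#######+.
199 ..........................-++-..........-----..------------------+######
200 .........................-+--...-.......-+---.....---------------.######
201 ........................-+-....-+.......-+-+-
[... 1021 characters left out ...]
###.+##
215 .......---...--------+########-..-+#######+--..........-###########--###
216 .......--....----------+#######+-..-+######-..........+###########.-+###
217 ...........--------------+#######+-..-+####--........+###########--+####
218 .........------------------+########-..-+---........+###########--+#####
219 ........---------------------+########-..-........-+###########--+######
220 ....--..-----------------------+######---.........-###########--+#######
221 ...++-...------------------------+####-...........+##########-.-+#######
222 ..+++-.....------------------------++--...........+##########+..-++#####
223 .++++........------------------.--..-............++############+..--+###
```

It's rolling as intended: grooves 4 and 5 now show single flush rods and the loose rod is over groove 2. I'll continue.

```bash
python3 -m jog '0 -0.5 0 -0.09 0 0 0;0 -1 -0.05 -0.18 0 0 0;0 -1.5 -0.05 -0.27 0 0 0;0 -2 -0.1 -0.35 0 0 0;0 -2 -0.1 -0.35 0 0 0' | sed -n 2,4p; python3 -c "
from h import *
s=snapshot('scene')[:,:,::-1]
cv2.imwrite('raw_scene23.png',s)
for r in range(190,224): print(r,''.join('#' if x>210 else '+' if x>160 else '-' if x>100 else '.' for x in s[r,240:312].mean(1)))"
```

```text
tool_pos: [0.4743, -0.0066, 0.0866]
ee_rot: [0.062, 0.691, 0.717, 0.065]
wrist_force: [1.2, 0.4, 10.6]
190 ....................................................+...................
191 ...................................................###+.................
192 .................................-+..............--#####+...............
193 ................................-+##............-+--+######-............
194 ...............................-++##............-+----+######+..........
195 ..............................-+++--.........----+-+----+######+........
196 .............................-+++-...-.......-+-----+-----+######+......
197 ............................+++--...-+.......-+-+------------+#####+-...
198 ...........................+++-.....++.......-+-+--------------+######+.
199 ..........................-++-.....-+-......--+.------------------######
200 .........................-+--......-+-......--+--.---------------.+#####
201 ........................++-........-+-......-++-+-...-----------..+#####
202 .......................++-.........-+.......-+--##+-...--------...###
[... 920 characters left out ...]
###.+##
215 .......---...---------+#######+-.--+#######+...........-###########--###
216 .......-....------------+#######+-..-+#####+..........+###########.-+###
217 ...........---------------+#######+-..-+##--.........+###########--+####
218 .........-------------------+#######+-..---........-+###########--+#####
219 .....-..----------------------+########-.-........-############--+######
220 ....-+...-----------------------+######--.........-###########--+#######
221 ...++-....------------------------+###--..........-##########-.-+#######
222 ..+++-......------------------------+--...........+##########+..--+#####
223 .++++-........------------------.-..--...........++############+..--+###
```

```bash
python3 -m jog '0 -0.4 0 0 0 0 0;0 -0.8 0 -0.07 0 0 0;0 -1.2 0 -0.14 0 0 0;0 -1.6 0 -0.2 0 0 0;0 -1.6 0 -0.2 0 0 0' | sed -n 2,4p; python3 -m jog '0 1 0 1 0 0 0;0 1 0 4 0 0 0;0 1 0 9 0 0 0;0 -1 -5 12 -0.2 5 0;0 -5 -11 12 -0.4 10 0' | sed -n 2,4p; python3 -m jog '0 -6 -6 0 0 0 0;0 -10 -12 0 0 0 0;0 -10 -15 0 0 0 0' | sed -n 2,4p; python3 - <<'E'
import sys; sys.argv=['x','24']
exec(open('look.py').read())
for r in range(188,240): print(r,''.join('#' if x>225 else '+' if x>165 else '-' if x>110 else '.' for x in t[r,266:308].mean(1)),''.join('#' if x>210 else '+' if x>160 else '-' if x>100 else '.' for x in s[r,240:312].mean(1)))
print(get_obs()['time_s'])
E
```

```text
tool_pos: [0.4549, -0.0062, 0.0809]
ee_rot: [0.059, 0.691, 0.718, 0.063]
wrist_force: [-0.0, 1.0, 0.4]
tool_pos: [0.4145, -0.1102, 0.2079]
ee_rot: [0.003, 0.693, 0.721, 0.002]
wrist_force: [0.3, -0.3, -0.6]
tool_pos: [0.3113, -0.2601, 0.2039]
ee_rot: [0.002, 0.694, 0.72, 0.001]
wrist_force: [1.0, 0.4, 0.7]
188 #######+-..----------------------+######## ......................................#########+........................
189 ++#####+-..----------------------+######## .....................................######-+#####-.....................
190 -+#####+-.-----------------------+######## ...................................-#####+-.-++#####+...................
191 -++####+---+---------------------+######## ..................................-#####+-..---+######+.................
192 .+++###+-.......................-+######## .................................+####+--...------+#####+...............
193 -+++###+-.-+##################---+######## ................................+####+--....--------+######-............
194 -++####+-.+###################..-+######## .........................
[... 4754 characters left out ...]
------------+####### #########+---------------.....-+-.....-+#######---++++++++##############
235 .#######+#+++++########################### ###########++--------------...-#-....-+######+..-++++++++--#############
236 .######################################### #############+---------------.-#-....+######-...++++++++++..############
237 .######################################### ###############+--------------+#-...++#####+-...-+++++++++..-###########
238 .#######++++++++++++++++++++++++++++++++## #################-------------+#-..+######+-....--+++++++-...###########
239 ############+++++#####+##########++####### ###################+----------+#-.+#######+-.....---++++--...+##########
60.025
```

Five separate flush rods now lie in grooves 1 to 5. The magazine shifted about 3 mm within its play, so I'll probe the low wall again to be sure it's still home and check the scoop.

```bash
python3 - <<'E'
from h import *
g=cv2.imread('raw_top24.png').astype(float).mean(2);a=cv2.imread('raw_top8.png').astype(float).mean(2)
for r in(210,220,226): print(r,a[r,340:372].astype(int),g[r,340:372].astype(int))
for c in(357,): print(a[184:234,c].astype(int),g[184:234,c].astype(int))
E
python3 -m jog '0 3 6 0 0 0 0;0 6 12 0 0 0 0;0 9 18 0 0 0 0;0 11.6 24 -3 0 0 0;0 11.6 25.1 -9 0 0 0' | sed -n 2,2p; python3 -m jog '0 0 0 -0.5 0 0 0;0 0 0 -0.5 0 0 0;0 0 0 -0.5 0 0 0' | sed -n 2,3p
```

```text
210 [ 41  40  36  13 169 254 243 140  77  86  93 129 143 141 142 141 140 141
 140 136 131 130 129 130 121 177 251 243 124  10  26  30] [ 41  37  38  38  40  40  39  42  37  22 109 225 255 202 126 150 164 169
 164 162 157 153 159 163 180 189 197 221 227 248 255 255]
220 [ 40  37  26  61 193 255 231  73  84  82 121 145 141 142 143 136 138 141
 142 143 136 128 128 125 149 188 255 250 108  14  27  31] [ 39  40  40  40  40  39  38  33  22 169 255 240 107  78  84 115 140 140
 139 141 138 136 138 132 130 130 129 130 128 119 178 235]
226 [ 44  40  29 134 208 209 138  77  86  80 119 144 142 142 139 138 140 141
 145 142 141 141 133 122 165 200 255 240  49  18  28  30] [ 39  39  38  37  38  39  34  24 161 252 246 151  75  86  80 123 143 139
 140 138 136 138 134 132 132 128 129 127 119 174 221 255]
[ 55  38  28  12 117 255 255 191 150 163 255 255 255 247 255 255 255 255
 158 132 138 140 140 139 139 141 141 140 140 140 140 140 141 140 141 141
 141 141 139 139 140 140 141 141 152  80  22  36  44  44] [ 42  44  41  39  39  40  39  41  39  39  40  38  40  36  38  39  40  40
  40  40  26  44 255 255 224 162 169 131 120 122 120 141 148 146 145 142
 140 138 137 136 138 139 139 138 140 141 139 140 139 140]
tool_pos: [0.4313, -0.0097, 0.1272]
tool_pos: [0.4285, -0.0133, 0.1213]
ee_rot: [0.002, 0.694, 0.72, 0.002]
```

The scoop has been knocked about 45 mm toward the robot (same appearance, so still upright; I'll verify). Continuing the probe.

```bash
python3 -m jog '0 -0.1 0.3 -2 0 0 0;0 -0.1 0.3 -3.3 0 0 0;0 -0.1 0.3 -3.6 0 0 0;0 -0.1 0.3 -3.6 0 0 0' | sed -n 2,4p; python3 -m jog '0 0 0 -0.1 0 0 0;0 0 0 -0.2 0 0 0;0 0 0 -0.2 0 0 0' | sed -n 2,4p;  python3 -m jog '0 0 0 -0.1 0 0 0;0 0 0 -0.2 0 0 0;0 0 0 -0.2 0 0 0' | sed -n 2,4p; python3 - <<'E'
from h import *
g=cv2.imread('raw_top24.png').astype(float).mean(2)
print([ (c,g[200:256,c].astype(int).tolist()) for c in(361,)])
s=cv2.imread('raw_scene24.png')
for r in range(140,200,2): print(r,''.join('#' if x>190 else '+' if x>130 else '-' if x>70 else '.' for x in s[r,185:270].mean(1)))
E
```

```text
tool_pos: [0.4263, -0.0096, 0.0833]
ee_rot: [0.001, 0.694, 0.72, 0.001]
wrist_force: [0.5, -0.3, 1.0]
tool_pos: [0.4266, -0.0095, 0.0824]
ee_rot: [0.001, 0.693, 0.721, 0.001]
wrist_force: [-2.9, -0.5, 8.3]
tool_pos: [0.4269, -0.0095, 0.082]
ee_rot: [0.001, 0.693, 0.721, 0.001]
wrist_force: [-8.7, 0.2, 18.9]
[(361, [41, 40, 45, 40, 29, 17, 31, 255, 255, 197, 153, 164, 144, 137, 139, 138, 137, 141, 141, 138, 136, 136, 137, 136, 137, 137, 138, 137, 138, 131, 131, 139, 134, 132, 132, 127, 132, 134, 133, 140, 142, 143, 141, 141, 138, 140, 142, 150, 84, 35, 37, 39, 40, 40, 39, 38])]
140 .......+++++++++++++++-............................-----------------.------.-----..--
142 .....-++++++++++++++---+.............................---------------.-----..-----.---
144 .....++++++++++++++----#...........................---------.-...----------------.---
146 .....+++++++++++++++++++...........................-----.----------.--.-.----..------
148 ......-++###+++##+++++++............................-....-----.----.-.---------------
150 ......-+++++######++++++............................----------
[... 1483 characters left out ...]
..............-++--------------+###++++++++-..........................
186 .............................-##+----------+####+##++++-.............................
188 ..............................-+###-----++###+++++#+---..............................
190 .....................-........---++---+###+##++#+--..-...............................
192 ......................---.....---+++###+#+++#++-.....................................
194 .........................--------++#+#+#+#++-........................................
196 ...........................-------+###+#+-.........................................-#
198 ..............................----+##+-..........................................-###
```

The low wall still reads home and the scoop stands upright. Now the start key at (0.536, 0.067).

```bash
python3 -m jog '0 0 0 4 0 0 0;0 3 2 8 0 0 0;0 7 5 8 0 0 0;0 10.9 7.65 8 0 0 0;0 10.9 7.65 5 0 0 0' | sed -n 2,3p; python3 -m jog '0 0 0 -2 0 0 0;0 0 0 -3 0 0 0;0 0 0 -3.8 0 0 0;0 0 0 -3.8 0 0 0' | sed -n 2,4p; python3 - <<'E'
from h import *
t=cv2.imread('raw_top24.png');g=t.astype(float).mean(2)
for r in range(182,204): print(r,g[r,250:270].astype(int))
E
```

```text
tool_pos: [0.5395, 0.0689, 0.1321]
ee_rot: [0.003, 0.693, 0.721, 0.004]
tool_pos: [0.5347, 0.0669, 0.0907]
ee_rot: [0.0, 0.694, 0.72, 0.001]
wrist_force: [-0.3, 0.3, 0.2]
182 [ 88 255 255 255 255 255 255 255 255 255 255 255 255 255 255 255 255 255
 255 255]
183 [ 87 255 255 255 255 255 255 255 255 255 255 255 255 255 255 255 255 255
 255 255]
184 [ 87 255 255 255 255 255 255 255 255 255 255 255 255 255 255 255 255 255
 255 255]
185 [ 78 255 255 255 255 255 242 219 209 174 181 221 255 255 255 255 255 255
 255 255]
186 [ 76 255 255 255 255 198  60  20   1   1   1  29 116 187 255 255 255 255
 255 255]
187 [ 76 255 255 255 202  51  64 123 176 199 169  93  21  19 195 255 255 255
 255 255]
188 [ 75 255 255 244  53  74 178 215 219 222 218 190 107  13  36 208 252 245
 255 255]
189 [ 78 255 255  92  19 169 228 223 216 214 215 221 173  74  21  44 170 210
 255 255]
190 [ 81 255 234  12  53 189 232 220 216 215 214 219 213 138  17  23 139 200
 234 255]
191 [ 90 255 232  18 106 207 232 221 218 216 215 219 212 142  33  29 112 191
 210 229]
192 [ 94 216 174  23  81 204 237 224 221 218 219 224 213 13
[... 284 characters left out ...]
255]
196 [ 87 255 255 255  17  41  53  65  84  80  63  56  50  48  28 138 205 211
 200 255]
197 [ 85 255 255 255 119  22  40  45  51  50  48  49  52  33  85 209 242 217
 254 255]
198 [ 84 255 255 255 255 221  63  26  41  46  44  33  11  78 200 243 237 255
 255 255]
199 [ 86 255 255 255 255 255 255 220  66  20  78 112 195 237 239 236 255 255
 255 255]
200 [ 85 255 255 255 255 255 255 255 255 255 255 255 255 255 255 255 255 255
 255 255]
201 [ 84 255 255 255 255 255 255 255 255 255 255 255 255 255 255 255 255 255
 255 255]
202 [ 85 255 255 255 255 255 255 255 255 255 255 255 255 255 255 255 255 255
 255 255]
203 [ 84 255 255 255 255 255 255 255 255 255 255 255 255 255 255 255 255 255
 255 255]
```

```bash
python3 -m jog '0 0.25 0.1 -0.5 0 0 0;0 0.25 0.1 -1 0 0 0;0 0.25 0.1 -1.3 0 0 0;0 0.25 0.1 -1.3 0 0 0' | sed -n 2,4p; python3 -m jog '0 0 0 -0.2 0 0 0;0 0 0 -0.3 0 0 0;0 0 0 -0.3 0 0 0' | sed -n 2,4p; python3 -m jog '0 0 0 -0.2 0 0 0;0 0 0 -0.3 0 0 0;0 0 0 -0.3 0 0 0' | sed -n 2,4p
```

```text
tool_pos: [0.5378, 0.0682, 0.0783]
ee_rot: [0.001, 0.694, 0.72, 0.001]
wrist_force: [-0.3, 0.0, 2.8]
tool_pos: [0.5378, 0.0682, 0.0753]
ee_rot: [0.001, 0.694, 0.72, 0.001]
wrist_force: [1.2, -0.6, 4.4]
tool_pos: [0.538, 0.0682, 0.0745]
ee_rot: [0.0, 0.693, 0.72, 0.001]
wrist_force: [-7.1, -0.5, 18.1]
```

The key went down to its hard stop at 18 N. I'll release it, retreat clear and do a last numeric check.

```bash
python3 -m jog '0 0 0 1 0 0 0;0 0 0 5 0 0 0;0 0 0 11 0 0 0;0 -6 -2 14 0 0 0;0 -12 -4 14 0 0 0' | sed -n 1,3p; python3 -m jog '0 -5 -6 0 0 0 0;0 -8 -12 0 0 0 0;0 -10 -18 0 0 0 0;0 -10 -24 0 0 0 0;0 -10 -24 0 0 0 0' | sed -n 2,4p; python3 - <<'E'
import sys; sys.argv=['x','25']
exec(open('look.py').read())
g=t.astype(float).mean(2);b=cv2.imread('raw_top24.png').astype(float).mean(2)
print(g[186:240,286].astype(int))
for n,w in(("mag",(slice(176,240),slice(270,302))),("scoop",(slice(202,252),slice(342,385))),("jar+",(slice(125,158),slice(258,286)))): print(n,cv2.phaseCorrelate(b[w],g[w]),np.abs(b[w]-g[w]).mean().round(2))
E
```

```text
time_s: 65.28
tool_pos: [0.4246, 0.0303, 0.2137]
ee_rot: [0.002, 0.693, 0.721, 0.002]
tool_pos: [0.3232, -0.2116, 0.2107]
ee_rot: [-0.0, 0.695, 0.719, 0.001]
wrist_force: [0.0, 0.6, 0.3]
[153 150 151 151 151 140  70 255 255 255 255 238 144 117  96 255 255 255
 255 182 134  77 236 255 255 255 253 156 131  80 255 255 255 255 236 141
 110 162 255 255 255 255 194 146  95 126 139 136 120 255 255 255 218 255]
mag ((0.024408890528599514, -0.015828023249490286), 1.0052193443336188) 0.46
scoop ((0.4874108176577643, 0.025487553970762633), 0.976202651511267) 1.21
jar+ ((-0.019377207850014955, 0.03429203746737031), 0.9920695841963632) 1.75
```

```bash
python3 -c "
from cell import *
print(sign_off())"
```

```text
the job is handed in; nothing more can be done
None
```

I handed the job in after about 66 s on the robot's clock: magazine home by touch, all five rods (three from the rest, two already in the scoop) in grooves 1–5, empty scoop standing about 45 mm from where I set it, start key pressed and released; the sign-off gave no verdict.

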